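# Load the docking cradle with tool handles and square them up

## Task

Make the handles ready for the saw: take the keeper bar off the cradle and lay it on the bench, then lay every loose ash handle down in a notch of its own, level in both saddles and with its dark end towards the steel stop. Push the sprung push plate all the way home so that the dark ends all come up against the stop, let it spring back, and lay the keeper bar level in its forks again, its middle midway between them; leave the two flower pots alone.

Things in the scene. Friction and masses are not known exactly. Their poses are not given: they have to be found in the camera images.
- cradle: Docking cradle: fixed wooden jig, base 340 (x) x 360 (y) x 18 mm, that holds handles for the saw. Origin on the bench top at the middle of the notches; z up; y lengthwise along the notches. The steel end stop is at -y, the sprung push plate at +y. A handle put down with its centre at about y = +0.025 clears both
- notches (a point): Middle of the four notches, on their floor (45 mm over the bench, cradle x = y = 0; axes as cradle). Two 20 mm thick saddles at cradle y = -0.075 and +0.070 have notches at x = -0.093, -0.031, 0.031, 0.093 (62 mm apart): 33 mm wide at the floor, 47 mm at the mouth, 22 mm deep (tooth tops 67 mm over the bench). Between the saddles only the 18 mm base board
- stop_face (a point): Middle of the inner face of the steel end stop (cradle y = -0.120), an upright plate 290 mm wide whose top is 86 mm above the bench
- fork_seat (a point): Point midway between the two open wooden forks, level with their slot floors (84 mm above the bench), where the middle of the keeper bar's underside belongs; x runs from fork to fork. Forks at cradle x = +-0.153, y = -0.075, 20 mm thick, tops 108 mm above the bench; slots 33 mm wide at the floor, 45 mm at the mouth
- pusher (a joint): Sprung push plate, in m: 0 = out at rest, 0.050 = fully home against its own limit. Slides towards the stop (cradle -y) on two rods; inner face 0.290 m from the stop at rest, 0.240 m when home. Spring: about 4 N to start, 9.5 N when home, plus 1 to 2 N for each handle it slides; springs back when let go
- push_pad (a point): Centre of the outer face (51 mm above the bench) of the black rubber pad on the back of the push plate; pad 100 mm wide, spanning 32 to 70 mm above the bench, plate top at 72 mm; to be pushed towards cradle -y, moves with the plate. Behind it is only the 18 mm base board for 10 mm, then the bench; rod brackets 68 mm high stand at cradle x = +-0.126
- keeper_mid (a point): Centre of the keeper bar (loose, about 0.36 kg): square aluminium tube 344 x 28 x 28 mm with black end caps, all four sides alike; x along the bar. In the forks its centre is 98 mm above the bench and its underside 10 mm clear over the handles under it, which have 33 mm between them where the middle of the bar passes
- handleA_mid (a point): Centre of a plain ash tool handle, a round rod 238 mm long and 29 mm thick, 0.13 kg, with a dark collar at one end; identical to the others. y along it, pointing away from the dark end; lies with its slightly flattened side (body z) up or down and does not roll by itself. May be absent
- handleB_mid (a point): Centre of a plain ash tool handle, a round rod 238 mm long and 29 mm thick, 0.13 kg, with a dark collar at one end; identical to the others. y along it, pointing away from the dark end; lies with its slightly flattened side (body z) up or down and does not roll by itself. May be absent
- handleC_mid (a point): Centre of a plain ash tool handle, a round rod 238 mm long and 29 mm thick, 0.13 kg, with a dark collar at one end; identical to the others. y along it, pointing away from the dark end; lies with its slightly flattened side (body z) up or down and does not roll by itself. May be absent
- handleA_end (a point): Centre of the face of the dark collar end of that handle (119 mm from its centre)
- handleB_end (a point): Centre of the face of the dark collar end of that handle (119 mm from its centre)
- handleC_end (a point): Centre of the face of the dark collar end of that handle (119 mm from its centre)
- keeper: The keeper bar, origin at the middle of its underside (axes as keeper_mid). It starts in the forks; the bench is clear for it, lying along world y, between the handles and the bench's near edge: about x = 0.37 to 0.40, y = 0.03 to 0.39
- handleA: That handle; origin in the middle of its underside, 14.5 mm below handleA_mid
- handleB: That handle; origin in the middle of its underside, 14.5 mm below handleB_mid
- handleC: That handle; origin in the middle of its underside, 14.5 mm below handleC_mid
- pot_mid (a point): Centre of a terracotta flower pot, 110 mm wide and 102 mm high, standing to the right of the cradle: bystander
- small_pot_mid (a point): Centre of a small pink flower pot, 75 mm wide and 50 mm high, standing behind the work: bystander

How it is judged:
By the outcome, as a careful person would: the job done as asked, in the order asked, and still so for the second after the job is handed in, with the robot touching nothing.
Of handleA, handleB, handleC only 2 to 3 are there at a start; the rules pass over those that are not, and their reading is None.
At some moment in a run one of handleA, handleB, handleC may be knocked a few centimetres aside while the robot is not near it.
Once in a run the grip may slacken for a moment while it holds something.
It also fails if it takes over 210 s, if anything falls off the work surface, if the arm or the gripper's body presses on something with over 40 N, if the wrist force passes 120 N, or if a joint passes its speed limit or range.

## Robot

A 6-joint arm with a two-finger parallel gripper is mounted at the origin on a cart in front of the work surface, level with it; the furniture and walls round the work are solid. World frame = base frame: x ahead of the robot, y to its left, z up, the work surface at z = 0. Lengths are in mm, angles in rad, forces in N, time in s.
With the tool pointing down it reaches from about 350 to 975 mm from the base axis. Payload 7.1 kg.
Tool frame: the origin (TCP) lies at the very end of the fingers, on their centre line; the grasp point (between the pads) lies 19 mm behind it; x points along the fingers, y is the direction in which the jaws open and shut, and the axes are right-handed (so a half turn about x gives the same grasp; the last joint's range is limited). The gripper opens to 88 mm and grips with 3 to 60 N. Pads are 20 mm wide; open, the fingers measure 115 mm over their backs; the gripper's body (75 mm by 178 mm) begins 61 mm behind the grasp point.
Start: joints at [-1.276, 0.423, 1.63, -0, 1.089, -0.019], TCP at [192.94, -594.457, 222.675] pointing down, gripper open.
Joint ranges: [-3, 3], [-0.9, 2.11], [0.09, 2.58], [-1.31, 4.45], [0.11, 2.69], [-2.54, 2.54]. Speed limits (rad/s): [2.39, 2.39, 3.01, 3.14, 3.14, 3.14].

## Interface

Orientations are given as a rotation vector (axis times angle).
In Python, from workcell import ctrl gives the robot as it stands. The module is installed in compiled form; this text tells all that it offers.
- The arm moves only by the tool carry_out, never from a script. Its argument "commands" is a list of rows, each a list of 6 numbers: the shift along the tool's x, y, z in m, then the turn, a rotation vector about the tool's x, y, z in degrees. In form: [[tx, ty, tz, rx, ry, rz], ...]. A call has 1 to 8 rows; each row shifts and turns the pose as measured when the row begins, along the tool's axes as they then stand; what a row does not reach is not made up. A row lasts 1/8 s, in which the tool goes at most 62.5 mm and 10.7 degrees, less where a joint would pass 70% of its speed; a pose out of reach is approached as far as the arm can. A call with a gripper value outside its range is refused whole. "grip" is the closure, from 0 (fully open) to 1 (shut), set as the call begins (left out, the last holds). The fingers move at their own pace and stop on an object; the grip force is fixed at half the most. Time passes only in rows, so rows that do not move let the fingers close. It gives the time, the measured TCP pose, the force and the opening at its end, in the units of the state.
- ctrl.get_obs(): the state, without advancing time (a new reading comes with each control period).
- ctrl.get_image(name): name is "side" or "top" or "wrist"; returns a dict with "pixels" (400x640x3 uint8, blue, green, red), "intrinsics" (3x3 intrinsics, pixels), "dist_coeffs" ([k1, k2, p1, p2, k3] as OpenCV has them; the pictures are not rectified), "rvec" (rotation vector, rad) and "tvec" (3), from world to camera coordinates, as OpenCV has them. Camera axes: x right, y down, z forward; pixel columns grow to the right and rows downward; lengths in mm; the calibration is good to about 2 mm. A picture is of the moment at which its call begins. There is no depth.
- ctrl.close_job(): hands the job in, once; it reports no verdict.
The state is a dict: "t": time; "qpos": joint angles; "qvel": joint speeds; "joint_torque": joint torques, N m; "ee_pos": TCP position; "orientation": TCP orientation; "ft_force": force on the tool from outside, world axes, zero at the start; "moment": the same for the moment, N m; "width": finger opening in mm.
Only numpy, scipy, OpenCV 4.12 (cv2) and the standard library are available. Lean on these libraries where they do the work, as an engineer would, in place of code of your own. Each camera call takes 0.05 s, during which the arm holds its last target. There are 200 camera calls.

## Working session

There is one attempt and no reset: what is moved stays moved. The work goes in short steps, Python scripts to look and compute and a tool call to move; the robot and the scene stay as the last step left them, time stands still between calls to the robot, and variables do not carry over. Pictures are saved under pics/ and viewed, about 12 in all and at most 16, crops included, and the job is handed in when it is done.

Besides the shell and the picture viewer there is one more tool, called after "Request:" as name(argument=value, ...) on one line, values as JSON. carry_out: Moves the arm, as the interface text tells. Its arguments: {"type":"object","properties":{"commands":{"type":"array"},"grip":{"type":"number"}},"required":["commands"]}

```bash
mkdir -p pics
cat > h.py <<'E'
import numpy as np, cv2
from scipy.spatial.transform import Rotation as R
from workcell import ctrl
def snap(name,fn):
    im=ctrl.get_image(name); cv2.imwrite('pics/'+fn+'.png',im['pixels'])
    np.savez('pics/'+fn+'.npz',K=im['intrinsics'],d=im['dist_coeffs'],r=im['rvec'],t=im['tvec']); return im
def ray(fn,uv,z):
    c=np.load('pics/'+fn+'.npz'); Rm=cv2.Rodrigues(np.array(c['r'],float))[0]; t=np.array(c['t'],float).ravel()
    n=cv2.undistortPoints(np.array(uv,float).reshape(-1,1,2),np.array(c['K'],float),np.array(c['d'],float)).reshape(-1,2)
    d=np.c_[n,np.ones(len(n))]@Rm; o=-Rm.T@t
    s=(np.array(z)-o[2])/d[:,2]; return o+s[:,None]*d
def proj(fn,P):
    c=np.load('pics/'+fn+'.npz'); return cv2.projectPoints(np.array(P,float).reshape(-1,3),np.array(c['r'],float),np.array(c['t'],float),np.array(c['K'],float),np.array(c['d'],float))[0].reshape(-1,2)
def crop(fn,x0,y0,x1,y1,s,out):
    i=cv2.imread('pics/'+fn+'.png')[y0:y1,x0:x1]; cv2.imwrite('pics/'+out+'.png',cv2.resize(i,None,fx=s,fy=s,interpolation=cv2.INTER_CUBIC))
def st():
    o=ctrl.get_obs(); Rm=R.from_rotvec(np.array(o['orientation'],float)).as_matrix()
    print('t',round(o['t'],2),'pos',np.round(o['ee_pos'],1),'F',np.round(o['ft_force'],1),'w',round(float(o['width']),1),'q',np.round(o['qpos'],2)); print(np.round(Rm,3)); return o,Rm
E
python3 - <<'E'
from h import *
st()
for n in('top','side'):
    im=snap(n,n+'0'); Rm=cv2.Rodrigues(im['rvec'])[0]; print(n,-Rm.T@np.ravel(im['tvec']),im['intrinsics'])
E
```

```text
t 0.0 pos [ 192.8 -594.   221.9] F [ 0.5 -0.3  0.8] w 87.7 q [-1.28  0.42  1.63 -0.    1.09 -0.02]
[[-0.     0.309 -0.951]
 [ 0.001 -0.951 -0.309]
 [-1.    -0.001 -0.   ]]
top [ 438.20292838 -117.75771058 1625.81607906] [[490.4051564    0.         322.6798892 ]
 [  0.         490.4051564  196.13109086]
 [  0.           0.           1.        ]]
side [  560.5747882  -1295.40994488   754.90985713] [[433.78806503   0.         325.30082043]
 [  0.         433.78806503 194.59278877]
 [  0.           0.           1.        ]]
```

View pics/top0.png

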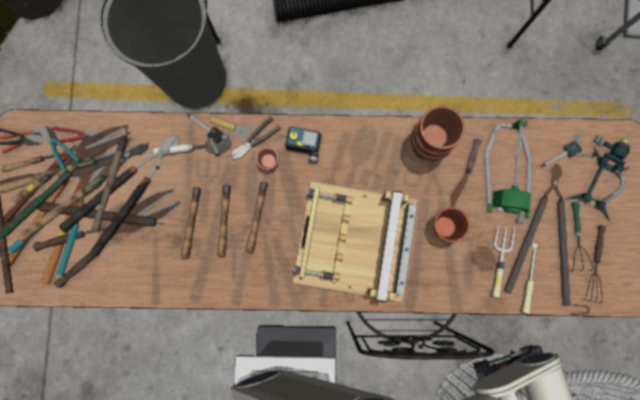

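View pics/side0.png

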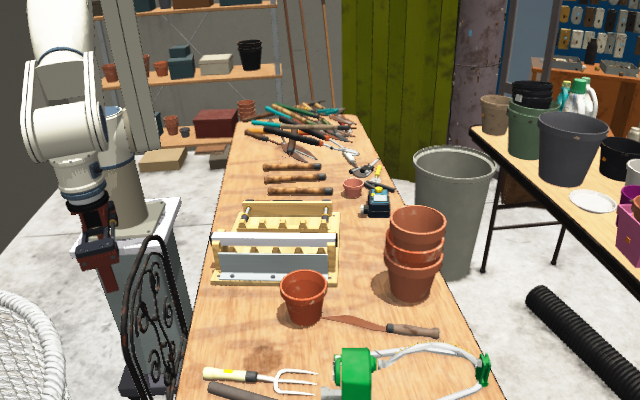

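The top view shows three handles at about (190,222), (224,220) and (257,217), the cradle around (355,242), and the keeper at (389,245). I'll enlarge it.

Run:
```python
from h import *
crop('top0',285,175,425,310,5.5,'c1'); crop('top0',170,170,280,270,7,'c2')
```

```text
(no output)
```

View pics/c1.png

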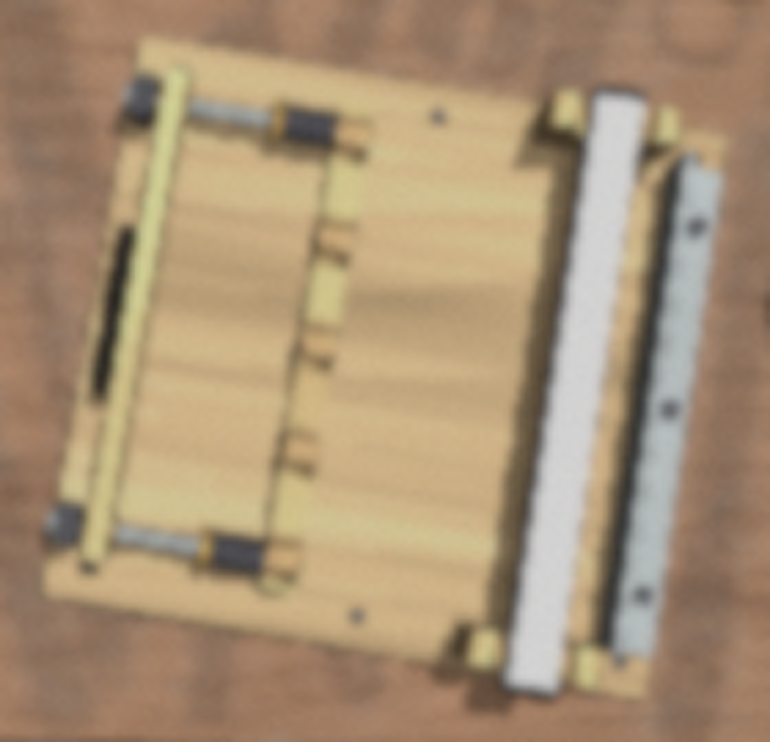

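View pics/c2.png

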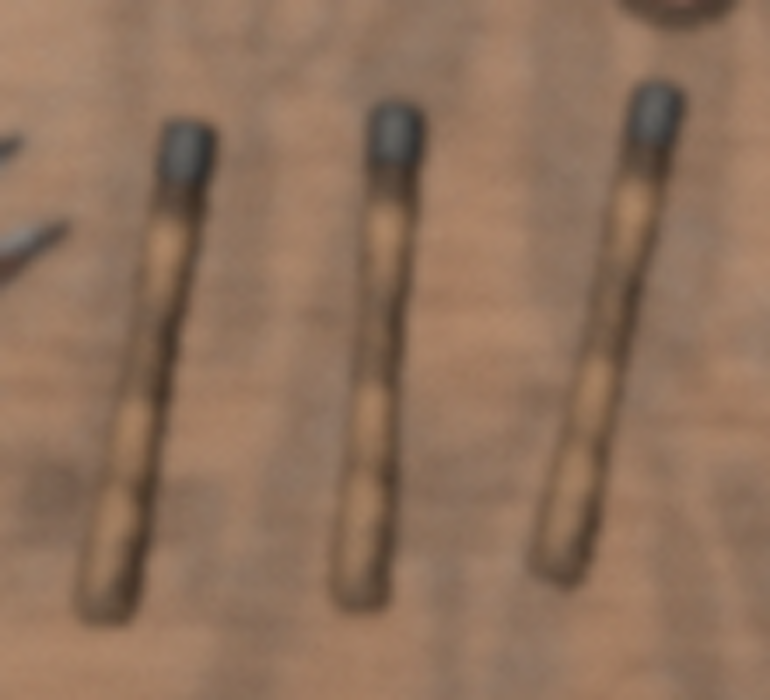

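Handles lie along world x, dark collars at +x (far end): the crop shows collar ends at (190,122), (397,103), (658,85). The cradle's stop is at the right and its fork prong tops, teeth and base corners are readable. I'll fit poses from these.

```bash
cat > fit.py <<'E'
from h import *
f=lambda p,x0,y0,s:(np.array(p,float)+.5)/s-.5+[x0,y0]
pts=[((617,116),(153,-75),108),((536,656),(-153,-75),108),((352,137),(124,70),67),((333,245),(62,70),67),((318,350),(0,70),67),((299,450),(-62,70),67),((282,558),(-124,70),67),
((703,163),(145,None),86)]
P=[p for p in pts if p[1][1] is not None]
W=np.vstack([ray('top0',f(p[0],285,175,5.5),p[2]) for p in P])[:,:2]; C=np.array([p[1] for p in P],float)
w=(W-W.mean(0))@[1,1j]; c=(C-C.mean(0))@[1,1j]
yaw=np.angle((w*c.conj()).sum()); Rz=np.array([[np.cos(yaw),-np.sin(yaw)],[np.sin(yaw),np.cos(yaw)]])
org=W.mean(0)-Rz@C.mean(0)
print('yaw',np.degrees(yaw),'org',org); print(np.round((W-org)@Rz-C,1))
g=lambda p,z:print(np.round((ray('top0',f(p,285,175,5.5),z)[:,:2]-org)@Rz,1))
g([(140,38),(725,133),(643,697),(45,597)],18)
g([(623,97),(535,690)],112)   # keeper
g([(685,157),(613,660),(722,170),(655,657)],86)
for n,a,b in(('L',(190,120),(104,622)),('M',(398,101),(359,608)),('R',(661,83),(557,585))):
    e=ray('top0',f([a,b],170,170,7),14.5)[:,:2]; d=e[0]-e[1]
    print(n,np.round(e,1).tolist(),'mid',np.round(e.mean(0),1),'len',round(np.linalg.norm(d),1),'dark dir deg',np.round(np.degrees(np.arctan2(d[1],d[0])),1))
print(np.round(ray('top0',[[267,159],[451,226]],[50,102]),0))
E
python3 fit.py
```

```text
yaw -8.494830516944837 org [ 519.36215586 -246.83969682]
[[ 1.1 -1. ]
 [ 1.5  0.1]
 [-0.6 -0.6]
 [-2.8  0.4]
 [-2.2 -0.7]
 [ 1.5  1. ]
 [ 1.5  0.8]]
[[ 169.   203.9]
 [ 169.6 -152.9]
 [-167.5 -151.2]
 [-168.3  203. ]]
[[ 164.8  -77.3]
 [-169.6  -76.5]]
[[ 140.6 -120.8]
 [-147.3 -120.5]
 [ 136.7 -142.8]
 [-141.8 -143.4]]
L [[693.4, 306.4], [456.4, 333.7]] mid [574.9 320. ] len 238.6 dark dir deg -6.6
M [[704.2, 208.1], [464.7, 215.5]] mid [584.5 211.8] len 239.6 dark dir deg -1.8
R [[715.0, 83.4], [476.8, 123.8]] mid [595.9 103.6] len 241.6 dark dir deg -9.6
[[ 784.   72.   50.]
 [ 569. -514.  102.]]
```

```bash
cat > plan.py <<'E'
# usage: plan.py x,y,z,yang[,n] ...  -> rows (tool down, tool-y heading yang deg in world), from the measured pose
from h import *; import sys
def Rt(a): a=np.radians(a); y=np.array([np.cos(a),np.sin(a),0]); x=np.array([0,0,-1.]); return np.c_[x,y,np.cross(x,y)]
ORG=np.array([519.4,-246.8]); YAW=-8.5
def c2w(x,y):
    a=np.radians(YAW); return ORG+[x*np.cos(a)-y*np.sin(a),x*np.sin(a)+y*np.cos(a)]
if __name__=='__main__':
    o,Rm=st(); p=np.array(o['ee_pos'],float)
    for w in sys.argv[1:]:
        v=w.split(',')
        if v[0]=='c': xy=c2w(float(v[1]),float(v[2])); v=[*xy,*v[3:]]   # c,x,y,... cradle coords; yang still world
        v=[float(i) for i in v]; T=np.array(v[:3]); RT=Rt(v[3])
        rv=R.from_matrix(Rm.T@RT).as_rotvec(degrees=True)
        n=int(v[4]) if len(v)>4 else int(max(np.ceil(np.linalg.norm(T-p)/50),np.ceil(np.linalg.norm(rv)/9.5),1))
        rows=[];P=p.copy()
        for k in range(n):
            s=np.round(Rm.T@(T-p)/(n-k)/1000,3); r=np.round(R.from_matrix(Rm.T@RT).as_rotvec(degrees=True)/(n-k),1)
            rows.append([*map(float,s),*map(float,r)]); p=p+Rm@s*1000; Rm=Rm@R.from_rotvec(r,degrees=True).as_matrix()
        print(n,str(rows).replace(' ','').replace('0.0,','0,').replace('-0,','0,'))
E
python3 plan.py 506,-322,180,-98.5
```

```text
t 0.1 pos [ 192.8 -594.   222. ] F [-0.1 -0.1  1.3] w 87.7 q [-1.28  0.42  1.63 -0.    1.09 -0.02]
[[-0.     0.309 -0.951]
 [ 0.001 -0.951 -0.309]
 [-1.    -0.001 -0.   ]]
9 [[0.005,-0.018,-0.042,2.9,0,0.0],[0.005,-0.02,-0.042,2.9,0,0.0],[0.005,-0.022,-0.04,3.0,0,0.0],[0.005,-0.024,-0.039,2.9,0,0.0],[0.004,-0.026,-0.038,3.0,0,0.0],[0.005,-0.028,-0.037,2.9,0,0.0],[0.004,-0.03,-0.035,3.0,0,0.0],[0.005,-0.032,-0.033,2.9,0,0.0],[0.004,-0.034,-0.032,3.0,0,0.1]]
```

Request:
carry_out(commands=[[0.005,-0.018,-0.042,2.9,0,0],[0.005,-0.02,-0.042,2.9,0,0],[0.005,-0.022,-0.04,3,0,0],[0.005,-0.024,-0.039,2.9,0,0],[0.004,-0.026,-0.038,3,0,0],[0.005,-0.028,-0.037,2.9,0,0],[0.004,-0.03,-0.035,3,0,0],[0.005,-0.032,-0.033,2.9,0,0]], grip=0.35)

```text
t: 1.1
ee_pos: [477.8, -349.1, 180.7]
orientation: [-2.157, 0.122, 2.163]
ft_force: [0.3, -0.6, 0.1]
width: 56.7
```

```bash
python3 plan.py 506,-322,180,-98.5
```

```text
t 1.1 pos [ 477.8 -349.1  180.7] F [ 0.3 -0.6  0.1] w 56.7 q [-0.65  0.43  1.73  0.    0.98  1.03]
[[-0.003 -0.116 -0.993]
 [ 0.003 -0.993  0.116]
 [-1.    -0.003  0.003]]
1 [[0.001,-0.03,-0.025,1.8,0.2,0.2]]
```

Request:
carry_out(commands=[[0.001,-0.03,-0.025,1.8,0.2,0.2],[0,0,0,0,0,0]])

```text
t: 1.35
ee_pos: [508.4, -318.7, 178.5]
orientation: [-2.145, 0.155, 2.147]
ft_force: [-0.3, -0.8, 0.5]
width: 57.1
```

Run:
```python
from h import *
st(); snap('wrist','w1')
```

```text
t 1.35 pos [ 508.4 -318.7  178.5] F [-0.3 -0.8  0.5] w 57.1 q [-0.58  0.44  1.72 -0.    0.98  1.14]
[[-0.001 -0.145 -0.99 ]
 [ 0.    -0.99   0.145]
 [-1.    -0.     0.001]]
```

View pics/w1.png

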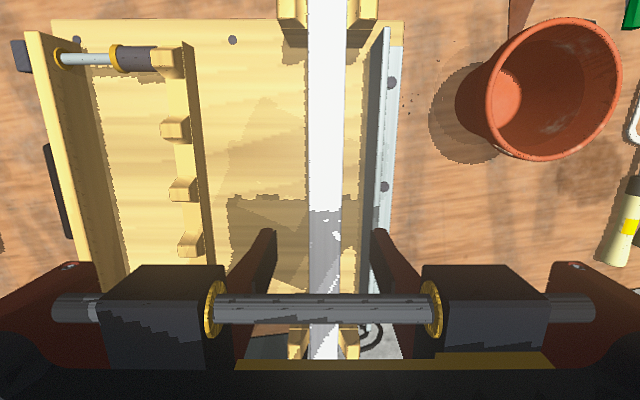

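The wrist view shows the keeper running vertically (columns 309–347) between the fingers (275–375), nicely centred.

```bash
python3 - <<'E'
from h import *
from plan import *
w=ray('w1',[[308.5,30],[349.5-4,200],[308,200],[346.5,30],[390,185],[393,85],[174,127],[182,188],[187,243]],[112,112,112,112,86,86,67,67,67])
a=np.radians(YAW);Rz=np.array([[np.cos(a),-np.sin(a)],[np.sin(a),np.cos(a)]])
print(np.round(w,1)); print(np.round((w[:,:2]-ORG)@Rz,1))
E
python3 plan.py 506,-322,180,-98.5 506,-322,81,-98.5,4
```

```text
[[ 643.8 -329.6  112. ]
 [ 515.3 -340.   112. ]
 [ 519.8 -309.3  112. ]
 [ 639.9 -356.3  112. ]
 [ 515.8 -382.9   86. ]
 [ 600.4 -392.4   86. ]
 [ 594.9 -193.3   67. ]
 [ 537.4 -184.6   67. ]
 [ 479.7 -173.3   67. ]]
[[ 135.3  -63.5]
 [   9.7  -92.8]
 [   9.6  -61.8]
 [ 135.4  -90.5]
 [  16.5 -135.1]
 [ 101.6 -132. ]
 [  66.8   64.1]
 [   8.6   64.2]
 [ -50.2   66.8]]
t 1.4 pos [ 507.5 -319.5  178.4] F [-0.8 -1.   0.1] w 56.9 q [-0.58  0.44  1.72 -0.    0.98  1.14]
[[-0.001 -0.145 -0.989]
 [ 0.    -0.989  0.145]
 [-1.    -0.     0.001]]
1 [[-0.002,0.003,0.001,0.2,0.1,0.0]]
4 [[0.025,0,0,0,0,0.0],[0.025,0,0,0,0,0.0],[0.025,0,0,0,0,0.0],[0.024,0,0,0,0,0.0]]
```

Request:
carry_out(commands=[[0.013,0.003,0.001,0.2,0,0],[0.025,0,0,0,0,0],[0.025,0,0,0,0,0],[0.024,0,0,0,0,0],[0.01,0,0,0,0,0],[0,0,0,0,0,0]])

```text
t: 2.15
ee_pos: [499.9, -326.6, 75.5]
orientation: [-2.134, 0.166, 2.142]
ft_force: [4.7, 5.2, -1.7]
width: 57.1
```

Request:
carry_out(commands=[[0,0,0,0,0,0],[0,0,0,0,0,0],[0,0,0,0,0,0],[0,0,0,0,0,0],[0,0,0,0,0,0]], grip=1)

```text
t: 2.78
ee_pos: [500.1, -321.4, 76.7]
orientation: [-2.128, 0.159, 2.137]
ft_force: [0.7, 0.7, -3.4]
width: 27.8
```

```bash
python3 plan.py 506,-322,81,-98.5 506,-322,180,-98.5,4 385,212,180,0,14 385,212,40,0,4
```

```text
t 2.77 pos [ 500.1 -321.4   76.7] F [ 0.7  0.7 -3.4] w 27.8 q [-0.6   0.58  1.77  0.01  0.8   1.13]
[[-0.003 -0.16  -0.987]
 [ 0.012 -0.987  0.16 ]
 [-1.    -0.011  0.005]]
1 [[-0.004,0,-0.006,-0.7,0.3,0.6]]
4 [[-0.025,0,0,0,0,0.0],[-0.025,0,0,0,0,0.0],[-0.025,0,0,0,0,0.0],[-0.024,0,0,0,0,0.0]]
14 [[0,-0.036,0.014,-7.0,0,0.0],[0,-0.038,0.01,-7.0,0,0.0],[0,-0.039,0.005,-7.0,0,0.0],[0,-0.039,0,-7.0,0,0.0],[0,-0.039,-0.005,-7.0,0,0.0],[0,-0.038,-0.009,-7.1,0,0.0],[0,-0.037,-0.014,-7.0,0,0.0],[0,-0.035,-0.018,-7.1,0,0.0],[0,-0.032,-0.022,-7.0,0,0.0],[0,-0.029,-0.026,-7.1,0,0.0],[0,-0.025,-0.03,-7.0,0,0.0],[0,-0.022,-0.033,-7.1,0,0.0],[0,-0.018,-0.035,-7.0,0,-0.0],[0,-0.013,-0.036,-7.1,0,-0.0]]
4 [[0.035,0,0,0,0,-0.0],[0.035,0,0,0,0,-0.0],[0.035,0,0,0,0,-0.0],[0.035,0,0,0,0,-0.0]]
```

Request:
carry_out(commands=[[-0.015,0,0,0,0,0],[-0.025,0,0,0,0,0],[-0.025,0,0,0,0,0],[-0.025,0,0,0,0,0],[-0.015,0,0,0,0,0],[0,0,0,0,0,0]])

```text
t: 3.52
ee_pos: [499.8, -325.7, 189.4]
orientation: [-2.131, 0.166, 2.135]
ft_force: [0.3, 0.0, -2.0]
width: 28.0
```

```bash
python3 plan.py 385,212,190,0,15
```

```text
t 3.52 pos [ 499.8 -325.7  189.4] F [ 0.3  0.  -2. ] w 28.0 q [-0.6   0.42  1.72  0.01  1.01  1.13]
[[-0.002 -0.162 -0.987]
 [ 0.008 -0.987  0.162]
 [-1.    -0.008  0.003]]
15 [[0,-0.034,0.013,-6.6,0,0.0],[0,-0.035,0.009,-6.6,0,0.0],[0,-0.036,0.005,-6.6,0,0.0],[0,-0.037,0.001,-6.6,0,0.0],[0,-0.037,-0.003,-6.6,0,0.0],[0,-0.036,-0.007,-6.6,0,0.0],[0,-0.035,-0.011,-6.6,0,0.0],[0,-0.033,-0.015,-6.6,0,0.0],[0.001,-0.031,-0.019,-6.6,-0.1,0.0],[0,-0.029,-0.023,-6.7,-0.1,0.0],[0,-0.026,-0.026,-6.6,0,0.1],[0.001,-0.023,-0.029,-6.7,-0.1,0.0],[0,-0.019,-0.031,-6.6,0,0.1],[0,-0.016,-0.033,-6.7,-0.1,0.0],[0.001,-0.012,-0.035,-6.6,0,0.1]]
```

Request:
carry_out(commands=[[0,-0.034,0.013,-6.6,0,0],[0,-0.035,0.009,-6.6,0,0],[0,-0.036,0.005,-6.6,0,0],[0,-0.037,0.001,-6.6,0,0],[0,-0.037,-0.003,-6.6,0,0],[0,-0.036,-0.007,-6.6,0,0],[0,-0.035,-0.011,-6.6,0,0],[0,-0.033,-0.015,-6.6,0,0]])

```text
t: 4.53
ee_pos: [429.1, -34.2, 186.3]
orientation: [1.76, 0.741, -1.77]
ft_force: [1.2, -0.4, -3.3]
width: 27.9
```

Request:
carry_out(commands=[[0,-0.031,-0.019,-6.6,0,0],[0,-0.029,-0.023,-6.7,0,0],[0,-0.026,-0.026,-6.6,0,0],[0,-0.023,-0.029,-6.7,0,0],[0,-0.019,-0.031,-6.6,0,0],[0,-0.016,-0.033,-6.7,0,0],[0,-0.012,-0.035,-6.6,0,0],[0,0,0,0,0,0]])

```text
t: 5.52
ee_pos: [360.1, 223.1, 184.7]
orientation: [1.167, 1.252, -1.178]
ft_force: [-0.6, 0.3, -3.0]
width: 28.0
```

```bash
python3 plan.py 385,212,180,0 385,212,30,0,5
```

```text
t 5.53 pos [360.1 223.1 184.7] F [-0.6  0.3 -3. ] w 28.0 q [0.52 0.19 2.08 0.02 0.88 0.45]
[[-0.017  0.998  0.054]
 [ 0.007  0.054 -0.999]
 [-1.    -0.016 -0.008]]
1 [[0.004,0.024,0.012,3.1,-0.4,0.9]]
5 [[0.03,0,0,0,0,0.0],[0.03,0,0,0,0,0.0],[0.03,0,0,0,0,0.0],[0.03,0,0,0,0,0.0],[0.03,0,0,0,0,0.0]]
```

Request:
carry_out(commands=[[0.004,0.024,0.012,3.1,-0.4,0.9],[0.03,0,0,0,0,0],[0.03,0,0,0,0,0],[0.03,0,0,0,0,0],[0.03,0,0,0,0,0],[0.02,0,0,0,0,0],[0,0,0,0,0,0]])

```text
t: 6.4
ee_pos: [394.9, 203.7, 33.5]
orientation: [1.229, 1.191, -1.225]
ft_force: [0.2, 0.1, -2.1]
width: 27.7
```

```bash
python3 plan.py 385,212,20,0,2 385,212,4,0,2
```

```text
t 6.4 pos [394.9 203.7  33.5] F [ 0.2  0.1 -2.1] w 27.7 q [ 0.45  0.51  2.12 -0.01  0.51  0.49]
[[ 0.005  1.    -0.026]
 [-0.002 -0.026 -1.   ]
 [-1.     0.005  0.002]]
2 [[0.007,-0.005,-0.004,-0.7,0.1,-0.2],[0.006,-0.005,-0.004,-0.8,0,-0.1]]
2 [[0.008,0,0,0,0,-0.0],[0.008,0,0,0,0,-0.0]]
```

Request:
carry_out(commands=[[0.007,-0.005,-0.004,-0.7,0,-0.2],[0.006,-0.003,-0.004,-0.8,0,0],[0.008,0,0,0,0,0],[0.006,0,0,0,0,0],[0,0,0,0,0,0],[0,0,0,0,0,0]])

```text
t: 7.15
ee_pos: [389.3, 212.2, 6.4]
orientation: [1.212, 1.204, -1.206]
ft_force: [0.1, 0.6, -2.0]
width: 28.0
```

```bash
python3 plan.py 385,212,3,0,1
```

```text
t 7.15 pos [389.3 212.2   6.4] F [ 0.1  0.6 -2. ] w 28.0 q [ 0.47  0.57  2.13 -0.01  0.44  0.48]
[[ 0.006  1.    -0.001]
 [-0.001 -0.001 -1.   ]
 [-1.     0.006  0.001]]
1 [[0.003,-0.004,0,0,0,-0.3]]
```

Request:
carry_out(commands=[[0.003,-0.004,0,0,0,-0.3],[0.001,0,0,0,0,0],[0,0,0,0,0,0]])

```text
t: 7.52
ee_pos: [385.2, 212.3, 2.4]
orientation: [1.21, 1.208, -1.21]
ft_force: [-0.5, -0.1, -2.4]
width: 27.8
```

Request:
carry_out(commands=[[0,0,0,0,0,0],[0,0,0,0,0,0],[0,0,0,0,0,0],[0,0,0,0,0,0]], grip=0.4)

```text
t: 8.02
ee_pos: [386.0, 212.7, 3.0]
orientation: [1.211, 1.207, -1.208]
ft_force: [0.1, 0.0, 0.2]
width: 52.4
```

Request:
carry_out(commands=[[-0.02,0,0,0,0,0],[-0.04,0,0,0,0,0],[-0.04,0,0,0,0,0],[-0.04,0,0,0,0,0],[0,0,0,0,0,0]])

```text
t: 8.65
ee_pos: [385.5, 212.5, 146.8]
orientation: [1.21, 1.208, -1.209]
ft_force: [0.4, -0.0, 0.5]
width: 52.3
```

```bash
python3 - <<'E'
from h import *
snap('top','top1'); crop('top1',170,170,300,320,5,'c3'); snap('wrist','w2')
E
python3 plan.py 595,107,120,80.5
```

```text
t 8.75 pos [383.7 211.5 144.3] F [-0.7  0.6 -1.1] w 52.6 q [ 0.48  0.28  2.09 -0.    0.78  0.48]
[[-0.003  1.    -0.001]
 [-0.003 -0.001 -1.   ]
 [-1.    -0.003  0.003]]
9 [[0.003,0.024,0.012,-9.0,0,0.0],[0.003,0.021,0.015,-8.9,0,0.0],[0.003,0.019,0.018,-9.0,0,0.0],[0.002,0.016,0.021,-8.9,0,0.0],[0.003,0.012,0.023,-9.0,0,0.0],[0.002,0.008,0.025,-8.9,0,0.1],[0.003,0.005,0.026,-9.0,0,0.0],[0.002,0.001,0.026,-8.9,-0.1,0.1],[0.003,-0.004,0.026,-9.0,0,0.0]]
```

View pics/c3.png

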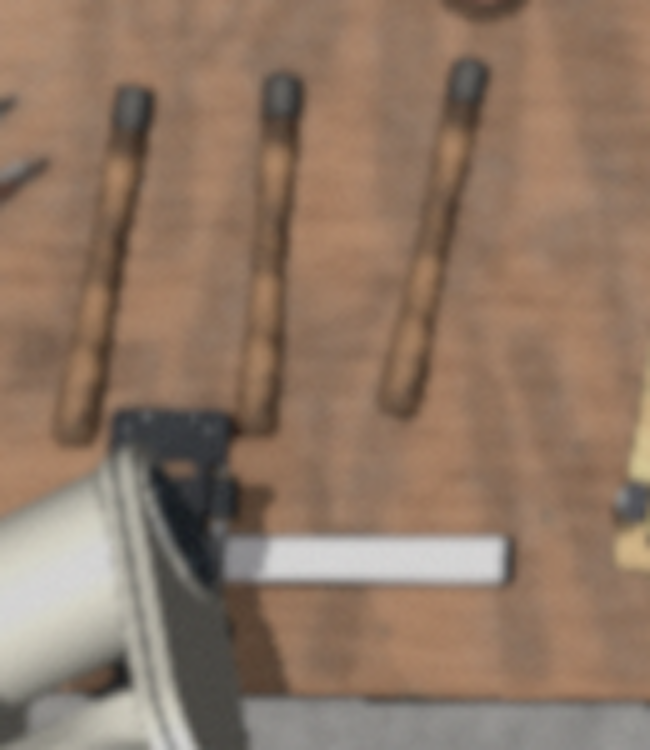

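Keeper lies flat on the bench along world y, and the handles haven't moved. I'm going to the right-hand handle.

Request:
carry_out(commands=[[0.003,0.024,0.012,-9,0,0],[0.003,0.021,0.015,-8.9,0,0],[0.003,0.019,0.018,-9,0,0],[0.002,0.016,0.021,-8.9,0,0],[0.003,0.012,0.023,-9,0,0],[0.002,0.008,0.025,-8.9,0,0],[0.003,0.005,0.026,-9,0,0],[0.002,0.001,0.026,-8.9,0,0]])

```text
t: 9.75
ee_pos: [568.3, 117.0, 105.0]
orientation: [0.209, 1.587, -0.231]
ft_force: [0.8, 0.6, -1.0]
width: 52.8
```

```bash
python3 plan.py 596,104,120,80.4,2 596,104,30,80.4,4
```

```text
t 9.75 pos [568.3 117.  105. ] F [ 0.8  0.6 -1. ] w 52.8 q [ 0.18  0.53  1.78 -0.01  0.86 -1.1 ]
[[-0.029  0.275  0.961]
 [-0.01   0.961 -0.276]
 [-1.    -0.018 -0.025]]
2 [[-0.008,-0.003,0.015,-3.2,-0.8,0.5],[-0.007,-0.003,0.015,-3.2,-0.7,0.4]]
4 [[0.022,0,0,0,0,0.0],[0.023,0,0,0,0,0.0],[0.022,0,0,0,0,0.0],[0.023,0,0,0,0,0.0]]
```

Request:
carry_out(commands=[[-0.008,-0.003,0.015,-3.2,-0.8,0.5],[-0.007,-0.003,0.015,-3.2,-0.7,0.4],[0,0,0,0,0,0]])

```text
t: 10.12
ee_pos: [594.5, 101.9, 112.1]
orientation: [0.127, 1.577, -0.132]
ft_force: [-0.4, -0.2, -0.5]
width: 52.9
```

```bash
python3 - <<'E'
from h import *
snap('wrist','w3')
E
python3 plan.py 596,104,120,80.4,1 596,104,30,80.4,4
```

```text
t 10.18 pos [593.6 102.  111.7] F [-0.4  0.6 -0.6] w 52.8 q [ 0.15  0.54  1.74 -0.    0.87 -1.25]
[[-0.012  0.164  0.986]
 [-0.002  0.986 -0.164]
 [-1.    -0.004 -0.011]]
1 [[-0.008,0.002,0.002,0.1,-0.6,0.2]]
4 [[0.022,0,0,0,0,0.0],[0.023,0,0,0,0,0.0],[0.022,0,0,0,0,0.0],[0.023,0,0,0,0,0.0]]
```

View pics/w3.png

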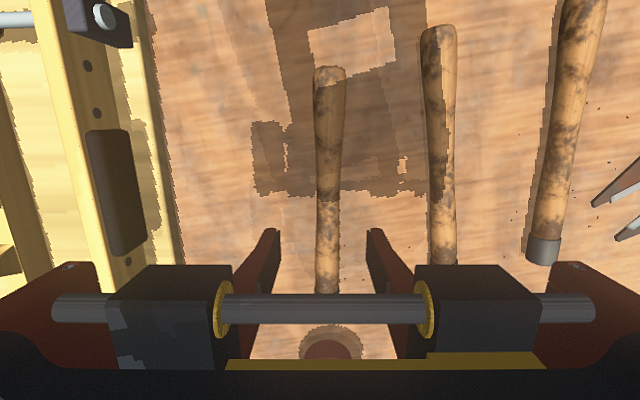

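The wrist view: the target handle is at column ~328 between the fingers, plain end top at (330,68). The L handle's collar shows at (543,250), so I'll check whether it moved.

Run:
```python
from h import *
print(np.round(ray('w3',[[330,68],[437,27],[543,250],[327,285],[443,260],[543,264]],14.5),0))
# predicted
print(np.round(proj('w3',[[693.4,306.4,14.5],[456.4,333.7,14.5],[476.8,123.8,14.5],[464.7,215.5,14.5],[704,208,14.5]])))
snap('top','top2'); crop('top2',170,170,300,320,5,'c4')
```

```text
[[481. 125.  14.]
 [464. 215.  14.]
 [679. 308.  14.]
 [683.  89.  14.]
 [674. 208.  14.]
 [695. 308.  14.]]
[[541. 263.]
 [585. -10.]
 [328.  63.]
 [437.  27.]
 [444. 286.]]
```

View pics/c4.png

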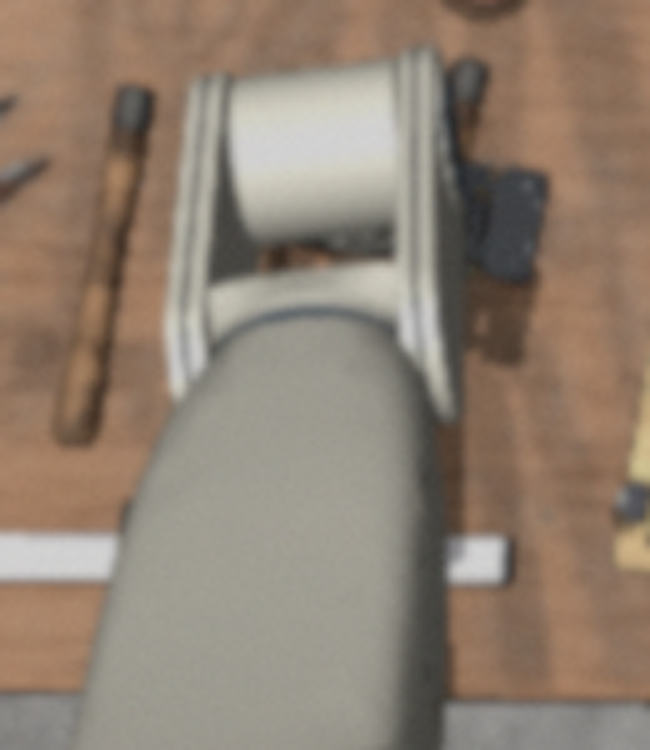

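Request:
carry_out(commands=[[0.013,0.002,0.004,0,-0.6,0.2],[0.024,0,0,0,0,0],[0.024,0,0,0,0,0],[0.018,0,0,0,0,0],[0,0,0,0,0,0]])

```text
t: 10.85
ee_pos: [593.9, 105.1, 25.9]
orientation: [0.129, 1.571, -0.131]
ft_force: [-0.1, 0.8, -0.3]
width: 52.8
```

```bash
python3 plan.py 598,104,4,80.4,3
```

```text
t 10.85 pos [593.9 105.1  25.9] F [-0.1  0.8 -0.3] w 52.8 q [ 0.16  0.67  1.77 -0.    0.71 -1.25]
[[-0.004  0.164  0.986]
 [-0.001  0.986 -0.164]
 [-1.    -0.002 -0.004]]
3 [[0.007,0,0.001,0,-0.1,0.0],[0.007,0,0.002,0.1,-0.1,0.0],[0.008,0,0.001,0,0,0.1]]
```

Request:
carry_out(commands=[[0.007,0,0.001,0,0,0],[0.007,0,0.002,0,0,0],[0.007,0,0.001,0,0,0],[0,0,0,0,0,0]])

```text
t: 11.35
ee_pos: [599.4, 104.7, 5.0]
orientation: [0.129, 1.568, -0.13]
ft_force: [-0.6, -0.7, 0.9]
width: 52.8
```

Request:
carry_out(commands=[[0,0,0,0,0,0],[0,0,0,0,0,0],[0,0,0,0,0,0],[0,0,0,0,0,0]], grip=1)

```text
t: 11.85
ee_pos: [599.8, 104.7, 5.7]
orientation: [0.13, 1.567, -0.13]
ft_force: [0.5, -0.6, -0.2]
width: 28.6
```

Request:
carry_out(commands=[[-0.015,0,0,0,0,0],[-0.03,0,0,0,0,0],[-0.04,0,0,0,0,0],[-0.04,0,0,0,0,0],[-0.03,0,0,0,0,0],[0,0,0,0,0,0]])

```text
t: 12.6
ee_pos: [599.8, 104.8, 169.4]
orientation: [0.13, 1.566, -0.13]
ft_force: [-0.4, 0.1, -1.1]
width: 28.5
```

```bash
python3 plan.py c,-93,25,150,-8.5,14
```

```text
t 12.6 pos [599.8 104.8 169.4] F [-0.4  0.1 -1.1] w 28.5 q [ 0.15  0.46  1.71 -0.    0.97 -1.25]
[[ 0.001  0.165  0.986]
 [ 0.     0.986 -0.165]
 [-1.     0.     0.001]]
14 [[0.001,-0.024,-0.008,6.4,0,-0.0],[0.001,-0.025,-0.005,6.4,0,-0.0],[0.001,-0.025,-0.003,6.4,0,-0.0],[0.001,-0.025,0,6.3,0,-0.0],[0.002,-0.025,0.003,6.4,0,-0.0],[0.001,-0.025,0.006,6.3,0,-0.0],[0.002,-0.024,0.008,6.4,0,-0.0],[0.001,-0.023,0.011,6.3,0,-0.0],[0.002,-0.022,0.014,6.4,0,-0.0],[0.001,-0.02,0.016,6.3,0,-0.0],[0.002,-0.018,0.018,6.4,0,-0.0],[0.001,-0.016,0.02,6.3,0,-0.0],[0.002,-0.014,0.021,6.4,0,-0.0],[0.001,-0.011,0.022,6.3,0,-0.1]]
```

Request:
carry_out(commands=[[0.001,-0.024,-0.008,6.4,0,0],[0.001,-0.025,-0.005,6.4,0,0],[0.001,-0.025,-0.003,6.4,0,0],[0.001,-0.025,0,6.3,0,0],[0.002,-0.025,0.003,6.4,0,0],[0.001,-0.025,0.006,6.3,0,0],[0.002,-0.024,0.008,6.4,0,0],[0.001,-0.023,0.011,6.3,0,0]])

```text
t: 13.6
ee_pos: [492.5, -76.0, 151.0]
orientation: [0.837, 1.412, -0.845]
ft_force: [0.1, -0.6, -1.0]
width: 28.8
```

Request:
carry_out(commands=[[0.002,-0.022,0.014,6.4,0,0],[0.001,-0.02,0.016,6.3,0,0],[0.002,-0.018,0.018,6.4,0,0],[0.001,-0.016,0.02,6.3,0,0],[0.002,-0.014,0.021,6.4,0,0],[0.001,-0.011,0.022,6.3,0,0],[0,0,0,0,0,0]])

```text
t: 14.48
ee_pos: [405.5, -210.1, 135.4]
orientation: [1.345, 1.129, -1.37]
ft_force: [-0.7, 0.0, -0.8]
width: 28.6
```

```bash
python3 plan.py c,-93,25,130,-8.5,2 c,-93,25,85,-8.5,2; python3 -c "
from plan import *;print(c2w(-93,25),c2w(93,25),c2w(31,25))"
```

```text
t 14.47 pos [ 405.5 -210.1  135.4] F [-0.7  0.  -0.8] w 28.6 q [-0.5   0.33  2.04 -0.01  0.8  -0.3 ]
[[-0.023  0.98  -0.197]
 [ 0.006 -0.197 -0.98 ]
 [-1.    -0.024 -0.001]]
2 [[0.002,0.012,-0.003,-1.4,0,0.7],[0.003,0.013,-0.004,-1.4,-0.1,0.7]]
2 [[0.022,0,0,0,0,-0.0],[0.023,0,0,0,0,-0.0]]
[ 431.11675999 -208.32832818] [ 615.07371057 -235.82087865] [ 553.75472704 -226.65669516]
```

Request:
carry_out(commands=[[0.002,0.012,-0.003,-1.4,0,0.7],[0.003,0.013,-0.004,-1.4,0,0.7],[0.02,0,0,0,0,0],[0.015,0,0,0,0,0],[0,0,0,0,0,0]])

```text
t: 15.1
ee_pos: [436.3, -204.9, 92.4]
orientation: [1.312, 1.14, -1.305]
ft_force: [-0.1, -0.3, -1.3]
width: 29.0
```

```bash
python3 plan.py c,-93,25,90,-8.5,2
python3 - <<'E'
from h import *
snap('wrist','w4')
E
```

```text
t 15.1 pos [ 436.3 -204.9   92.4] F [-0.1 -0.3 -1.3] w 29.0 q [-0.47  0.42  2.03  0.01  0.69 -0.33]
[[ 0.004  0.991 -0.135]
 [ 0.002 -0.135 -0.991]
 [-1.     0.004 -0.002]]
2 [[0.001,-0.002,0.002,0.4,-0.1,-0.1],[0.001,-0.003,0.002,0.3,0,-0.1]]
```

View pics/w4.png

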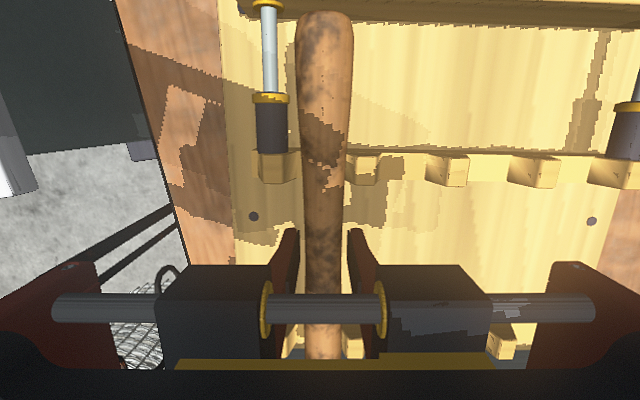

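Handle over notch 1, dark end under the hand towards the stop; teeth at (277,165), (362,168). Lowering.

Request:
carry_out(commands=[[0.007,-0.003,0.002,0.4,0,0],[0.01,-0.002,0.001,0.3,0,0],[0.008,0,0,0,0,0],[0,0,0,0,0,0]])

```text
t: 15.65
ee_pos: [431.6, -207.9, 67.1]
orientation: [1.322, 1.131, -1.313]
ft_force: [0.4, 0.4, -1.0]
width: 28.6
```

```bash
python3 plan.py c,-93,25,52,-8.5,3
```

```text
t 15.65 pos [ 431.6 -207.9   67.1] F [ 0.4  0.4 -1. ] w 28.6 q [-0.48  0.47  2.04  0.01  0.62 -0.33]
[[ 0.007  0.989 -0.148]
 [ 0.    -0.148 -0.989]
 [-1.     0.007 -0.001]]
3 [[0.005,0,0,0,0,-0.1],[0.005,0,0,0,0,-0.1],[0.005,-0.001,0.001,0,-0.1,-0.2]]
```

Request:
carry_out(commands=[[0.005,0,0,0,0,-0.2],[0.005,0,0,0,0,-0.2],[0.005,0,0,0,0,0],[0.002,0,0,0,0,0],[0,0,0,0,0,0]])

```text
t: 16.27
ee_pos: [432.3, -208.3, 50.7]
orientation: [1.319, 1.136, -1.318]
ft_force: [0.0, 0.1, -2.1]
width: 29.0
```

Request:
carry_out(commands=[[0,0,0,0,0,0],[0,0,0,0,0,0],[0,0,0,0,0,0]], grip=0.4)

```text
t: 16.65
ee_pos: [432.5, -208.3, 50.6]
orientation: [1.319, 1.135, -1.317]
ft_force: [0.4, 0.2, 0.8]
width: 52.0
```

Request:
carry_out(commands=[[-0.025,0,0,0,0,0],[-0.04,0,0,0,0,0],[-0.04,0,0,0,0,0],[0,0,0,0,0,0]])

```text
t: 17.15
ee_pos: [432.1, -208.2, 157.6]
orientation: [1.319, 1.138, -1.318]
ft_force: [-0.1, -0.1, -0.4]
width: 52.4
```

```bash
python3 - <<'E'
from h import *
snap('top','top3'); snap('wrist','w5'); a=cv2.imread('pics/top3.png')[165:300,165:425]; a=cv2.resize(a,None,fx=3,fy=3,interpolation=3); b=cv2.resize(cv2.imread('pics/w5.png')[0:270],None,fx=.7,fy=.7)
c=np.zeros((a.shape[0]+b.shape[0],a.shape[1],3),np.uint8); c[:a.shape[0]]=a; c[a.shape[0]:,:b.shape[1]]=b; cv2.imwrite('pics/c5.png',c)
E
python3 plan.py 584,213,130,88,12
```

```text
t 17.25 pos [ 430.2 -207.3  155. ] F [-0.6 -0.1 -0.4] w 52.6 q [-0.47  0.31  2.    0.    0.84 -0.33]
[[-0.006  0.989 -0.148]
 [ 0.004 -0.148 -0.989]
 [-1.    -0.007 -0.003]]
12 [[0.002,0.007,-0.037,-8.0,0,0.0],[0.002,0.013,-0.035,-8.0,0,0.0],[0.002,0.017,-0.033,-8.1,0,0.0],[0.002,0.022,-0.03,-8.0,0,0.0],[0.002,0.026,-0.027,-8.1,-0.1,-0.0],[0.002,0.029,-0.023,-8.0,0,0.0],[0.002,0.032,-0.019,-8.1,-0.1,-0.0],[0.002,0.035,-0.014,-8.0,0,0.0],[0.002,0.036,-0.009,-8.1,-0.1,-0.0],[0.002,0.037,-0.004,-8.0,0,0.0],[0.003,0.037,0.001,-8.1,-0.1,-0.0],[0.002,0.037,0.007,-8.0,0,0.0]]
```

View pics/c5.png

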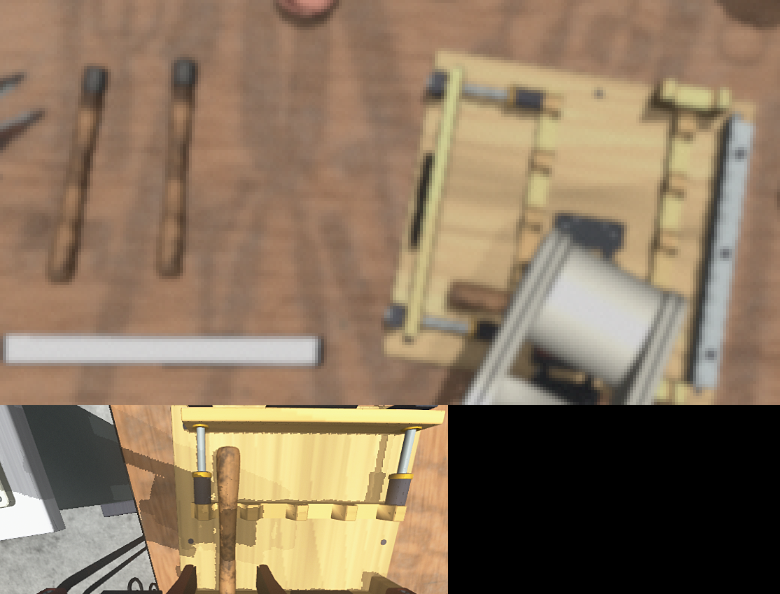

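Handle 1 lies in the first notch between the teeth; the other two handles and the keeper are undisturbed. Next, the middle handle.

Request:
carry_out(commands=[[0.002,0.007,-0.037,-8,0,0],[0.002,0.013,-0.035,-8,0,0],[0.002,0.017,-0.033,-8.1,0,0],[0.002,0.022,-0.03,-8,0,0],[0.002,0.026,-0.027,-8.1,0,0],[0.002,0.029,-0.023,-8,0,0],[0.002,0.032,-0.019,-8.1,0,0],[0.002,0.035,-0.014,-8,0,0]])

```text
t: 18.25
ee_pos: [523.3, 81.9, 125.4]
orientation: [0.444, 1.553, -0.447]
ft_force: [0.4, 0.2, -0.3]
width: 52.6
```

```bash
python3 plan.py 585,212,110,88,5
```

```text
t 18.25 pos [523.3  81.9 125.4] F [ 0.4  0.2 -0.3] w 52.6 q [ 0.13  0.43  1.89  0.01  0.84 -0.89]
[[-0.028  0.536  0.843]
 [ 0.006  0.844 -0.537]
 [-1.    -0.01  -0.027]]
5 [[0.003,0.029,-0.003,-6.1,-0.3,0.0],[0.003,0.029,-0.001,-6.1,-0.3,0.0],[0.003,0.029,0.003,-6.1,-0.4,0.0],[0.003,0.028,0.005,-6.1,-0.3,0.1],[0.003,0.027,0.009,-6.0,-0.4,0.0]]
```

Request:
carry_out(commands=[[0.003,0.029,-0.003,-6.1,-0.3,0],[0.003,0.029,-0.001,-6.1,-0.3,0],[0.003,0.029,0.003,-6.1,-0.4,0],[0.003,0.028,0.005,-6.1,-0.3,0],[0.003,0.027,0.009,-6,-0.4,0],[0,0,0,0,0,0]])

```text
t: 19.0
ee_pos: [578.8, 217.5, 95.3]
orientation: [0.005, 1.588, -0.017]
ft_force: [-1.0, -0.7, 0.6]
width: 52.9
```

```bash
python3 plan.py 585,212,30,88.2,4 585,212,5,88.2,2
python3 - <<'E'
from h import *
snap('wrist','w6'); print(np.round(proj('w6',[[464.7,215.5,14.5],[704,208,14.5],[584.5,226,14.5],[584.5,198,14.5]])))
E
```

```text
t 19.0 pos [578.8 217.5  95.3] F [-1.  -0.7  0.6] w 52.9 q [ 0.34  0.58  1.71 -0.    0.87 -1.21]
[[-0.017  0.014  1.   ]
 [-0.008  1.    -0.014]
 [-1.    -0.008 -0.017]]
4 [[0.016,-0.001,0.002,0.3,-0.2,0.1],[0.016,-0.001,0.002,0.2,-0.3,0.1],[0.017,-0.001,0.002,0.3,-0.2,0.1],[0.016,-0.002,0.001,0.2,-0.3,0.2]]
2 [[0.013,0,0,0,0,-0.0],[0.012,0,0,0,0,-0.0]]
[[321.  68.]
 [317. 327.]
 [335. 214.]
 [304. 214.]]
```

View pics/w6.png

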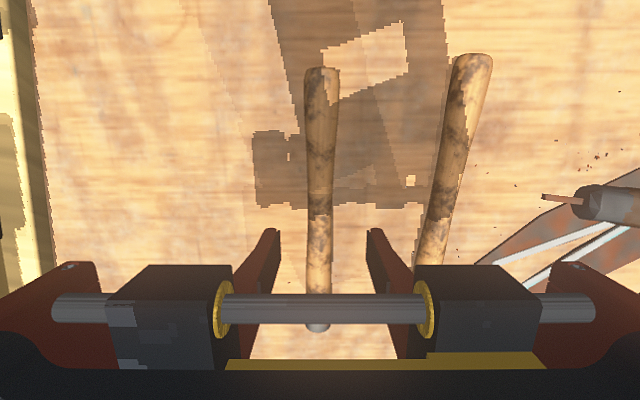

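The middle handle sits at column ~321 as predicted. Descending.

Request:
carry_out(commands=[[0.016,-0.001,0.002,0.3,-0.2,0.1],[0.016,-0.001,0.002,0.2,-0.3,0.1],[0.017,-0.001,0.002,0.3,-0.2,0.1],[0.016,-0.002,0.001,0.2,-0.3,0.2],[0.01,0,0,0,0,0],[0,0,0,0,0,0]])

```text
t: 19.8
ee_pos: [581.2, 206.0, 11.9]
orientation: [0.031, 1.577, -0.034]
ft_force: [0.0, 0.9, 0.2]
width: 52.8
```

```bash
python3 plan.py 585,212,5,88.2,2
```

```text
t 19.8 pos [581.2 206.   11.9] F [0.  0.9 0.2] w 52.8 q [ 0.32  0.7   1.74  0.    0.71 -1.21]
[[-0.006  0.041  0.999]
 [-0.002  0.999 -0.041]
 [-1.    -0.002 -0.006]]
2 [[0.003,0.003,0.002,-0.3,-0.2,0.1],[0.004,0.003,0.002,-0.3,-0.1,0.0]]
```

Request:
carry_out(commands=[[0.003,0.003,0.002,-0.3,-0.2,0.1],[0.004,0.003,0.002,-0.3,0,0],[0,0,0,0,0,0]])

```text
t: 20.18
ee_pos: [586.7, 212.8, 5.5]
orientation: [0.024, 1.571, -0.023]
ft_force: [0.4, -0.5, 0.3]
width: 52.6
```

Request:
carry_out(commands=[[0,0,0,0,0,0],[0,0,0,0,0,0],[0,0,0,0,0,0],[0,0,0,0,0,0]], grip=1)

```text
t: 20.68
ee_pos: [587.0, 213.0, 6.1]
orientation: [0.024, 1.57, -0.023]
ft_force: [-0.0, 0.5, -0.7]
width: 29.0
```

Request:
carry_out(commands=[[-0.015,0,0,0,0,0],[-0.03,0,0,0,0,0],[-0.04,0,0,0,0,0],[-0.04,0,0,0,0,0],[-0.03,0,0,0,0,0],[0,0,0,0,0,0]])

```text
t: 21.42
ee_pos: [586.8, 212.7, 169.7]
orientation: [0.024, 1.569, -0.023]
ft_force: [0.7, 0.4, -2.0]
width: 28.5
```

```bash
python3 plan.py c,31,25,150,-8.5,15
```

```text
t 21.43 pos [586.8 212.7 169.7] F [ 0.7  0.4 -2. ] w 28.5 q [ 0.33  0.48  1.67  0.    0.99 -1.21]
[[ 0.002  0.03   1.   ]
 [ 0.001  1.    -0.03 ]
 [-1.     0.001  0.002]]
15 [[0.001,-0.029,-0.001,6.5,0,-0.0],[0.001,-0.029,0.002,6.4,0,-0.0],[0.001,-0.029,0.005,6.5,0,-0.0],[0.001,-0.028,0.009,6.4,0,-0.0],[0.001,-0.027,0.012,6.5,0,-0.0],[0.001,-0.026,0.014,6.4,0,-0.0],[0.001,-0.024,0.017,6.5,0,-0.0],[0.002,-0.022,0.02,6.4,0,-0.0],[0.001,-0.019,0.022,6.5,0,-0.0],[0.002,-0.017,0.024,6.4,0,-0.0],[0.001,-0.014,0.026,6.5,0,-0.0],[0.002,-0.011,0.027,6.4,0,-0.0],[0.001,-0.007,0.029,6.5,0,-0.0],[0.002,-0.004,0.029,6.4,0,-0.1],[0.001,-0.001,0.029,6.5,-0.1,0.0]]
```

Request:
carry_out(commands=[[0.001,-0.029,-0.001,6.5,0,0],[0.001,-0.029,0.002,6.4,0,0],[0.001,-0.029,0.005,6.5,0,0],[0.001,-0.028,0.009,6.4,0,0],[0.001,-0.027,0.012,6.5,0,0],[0.001,-0.026,0.014,6.4,0,0],[0.001,-0.024,0.017,6.5,0,0],[0.002,-0.022,0.02,6.4,0,0]])

```text
t: 22.42
ee_pos: [558.9, -27.1, 151.4]
orientation: [0.743, 1.449, -0.75]
ft_force: [-0.1, 0.4, -1.1]
width: 28.6
```

Request:
carry_out(commands=[[0.001,-0.019,0.022,6.5,0,0],[0.002,-0.017,0.024,6.4,0,0],[0.001,-0.014,0.026,6.5,0,0],[0.002,-0.011,0.027,6.4,0,0],[0.001,-0.007,0.029,6.5,0,0],[0.002,-0.004,0.029,6.4,0,0],[0,0,0,0,0,0]])

```text
t: 23.3
ee_pos: [531.9, -208.0, 132.8]
orientation: [1.263, 1.188, -1.29]
ft_force: [-0.4, 1.2, -0.2]
width: 28.7
```

```bash
python3 plan.py c,31,24,140,-8.5,2
```

```text
t 23.3 pos [ 531.9 -208.   132.8] F [-0.4  1.2 -0.2] w 28.7 q [-0.39  0.47  1.8  -0.01  0.9  -0.3 ]
[[-0.025  0.996 -0.086]
 [ 0.004 -0.086 -0.996]
 [-1.    -0.025 -0.002]]
2 [[-0.004,0.012,0.009,1.8,0,0.7],[-0.004,0.011,0.008,1.8,-0.1,0.7]]
```

Request:
carry_out(commands=[[0.01,0.012,0.009,1.8,0,0.7],[0.015,0.011,0.008,1.8,0,0.7],[0.016,0,0,0,0,0],[0,0,0,0,0,0]])

```text
t: 23.8
ee_pos: [553.1, -225.7, 86.0]
orientation: [1.319, 1.139, -1.318]
ft_force: [0.2, -0.3, -1.9]
width: 29.0
```

```bash
python3 plan.py c,31,24,75,-8.5,2
```

```text
t 23.8 pos [ 553.1 -225.7   86. ] F [ 0.2 -0.3 -1.9] w 29.0 q [-0.41  0.57  1.77  0.    0.81 -0.26]
[[-0.002  0.989 -0.148]
 [ 0.003 -0.148 -0.989]
 [-1.    -0.003 -0.003]]
2 [[0.006,0,0.001,0,-0.1,0.1],[0.005,0.001,0.001,0,-0.1,0.0]]
```

Pose is right on; lower to 51.

Request:
carry_out(commands=[[0.008,0,0.001,0,-0.1,0],[0.008,0.001,0.001,0,0,0],[0.006,0,0,0,0,0],[0.005,0,0,0,0,0],[0.005,0,0,0,0,0],[0.003,0,0,0,0,0],[0,0,0,0,0,0]])

```text
t: 24.68
ee_pos: [554.3, -227.4, 51.5]
orientation: [1.317, 1.138, -1.318]
ft_force: [-0.1, 0.2, -1.6]
width: 28.8
```

```bash
python3 plan.py c,31,24,51,-8.5,1
```

```text
t 24.68 pos [ 554.3 -227.4   51.5] F [-0.1  0.2 -1.6] w 28.8 q [-0.41  0.62  1.78  0.    0.75 -0.26]
[[-0.001  0.989 -0.147]
 [ 0.001 -0.147 -0.989]
 [-1.    -0.002 -0.001]]
1 [[0,-0.001,0,0.1,0,0.1]]
```

Request:
carry_out(commands=[[0.001,0,0,0,0,0],[0,0,0,0,0,0]])

```text
t: 24.92
ee_pos: [554.6, -227.5, 51.1]
orientation: [1.317, 1.137, -1.317]
ft_force: [-0.5, 0.5, -0.3]
width: 29.1
```

Request:
carry_out(commands=[[0,0,0,0,0,0],[0,0,0,0,0,0],[0,0,0,0,0,0]], grip=0.4)

```text
t: 25.3
ee_pos: [554.7, -227.6, 50.7]
orientation: [1.317, 1.137, -1.317]
ft_force: [-0.2, 0.3, 0.2]
width: 52.0
```

Request:
carry_out(commands=[[-0.025,0,0,0,0,0],[-0.04,0,0,0,0,0],[-0.04,0,0,0,0,0],[0,0,0,0,0,0]])

```text
t: 25.8
ee_pos: [554.4, -227.5, 157.5]
orientation: [1.317, 1.139, -1.318]
ft_force: [-0.1, 0.3, -0.0]
width: 52.4
```

```bash
python3 - <<'E'
from h import *
snap('top','top3b')
E
python3 plan.py 575,320,130,83.4,15
```

```text
t 25.85 pos [ 553.2 -227.   155.7] F [-0.6  0.7  0.4] w 52.7 q [-0.41  0.47  1.73  0.    0.94 -0.26]
[[-0.005  0.989 -0.147]
 [ 0.003 -0.147 -0.989]
 [-1.    -0.006 -0.002]]
15 [[0.002,-0.004,-0.036,-6.1,0,0.0],[0.002,0,-0.037,-6.1,0,0.0],[0.002,0.004,-0.036,-6.1,0,0.0],[0.002,0.008,-0.036,-6.1,0,0.0],[0.002,0.011,-0.035,-6.1,0,0.0],[0.002,0.015,-0.033,-6.1,0,0.0],[0.002,0.018,-0.031,-6.1,0,0.0],[0.002,0.022,-0.029,-6.1,0,0.0],[0.002,0.025,-0.027,-6.2,-0.1,0.0],[0.001,0.027,-0.024,-6.1,0,0.0],[0.002,0.03,-0.021,-6.2,-0.1,0.0],[0.001,0.032,-0.018,-6.1,0,0.0],[0.002,0.034,-0.014,-6.2,-0.1,0.0],[0.001,0.035,-0.01,-6.1,0,0.0],[0.002,0.036,-0.007,-6.2,-0.1,0.0]]
```

Request:
carry_out(commands=[[0.002,-0.004,-0.036,-6.1,0,0],[0.002,0,-0.037,-6.1,0,0],[0.002,0.004,-0.036,-6.1,0,0],[0.002,0.008,-0.036,-6.1,0,0],[0.002,0.011,-0.035,-6.1,0,0],[0.002,0.015,-0.033,-6.1,0,0],[0.002,0.018,-0.031,-6.1,0,0],[0.002,0.022,-0.029,-6.1,0,0]])

```text
t: 26.85
ee_pos: [554.3, 71.3, 127.4]
orientation: [0.657, 1.492, -0.667]
ft_force: [0.6, -0.3, 0.6]
width: 52.9
```

Request:
carry_out(commands=[[0.002,0.025,-0.027,-6.2,0,0],[0.001,0.027,-0.024,-6.1,0,0],[0.002,0.03,-0.021,-6.2,0,0],[0.001,0.032,-0.018,-6.1,0,0],[0.002,0.034,-0.014,-6.2,0,0],[0.001,0.035,-0.01,-6.1,0,0],[0,0,0,0,0,0]])

```text
t: 27.72
ee_pos: [547.6, 297.6, 105.4]
orientation: [0.133, 1.608, -0.143]
ft_force: [0.4, -0.9, -0.6]
width: 52.8
```

```bash
python3 plan.py 575,320,110,83.4,2;  python3 - <<'E'
from h import *
snap('wrist','w7'); print(np.round(proj('w7',[[456.4,333.7,14.5],[693.4,306.4,14.5]])))
snap('top','top4'); a=cv2.imread('pics/top4.png')[170:305,285:425]; a=cv2.resize(a,None,fx=2.7,fy=2.7,interpolation=3); b=cv2.resize(cv2.imread('pics/w7.png')[0:345],None,fx=.65,fy=.65)
c=np.zeros((max(a.shape[0],b.shape[0]),a.shape[1]+b.shape[1],3),np.uint8); c[:a.shape[0],:a.shape[1]]=a; c[:b.shape[0],a.shape[1]:]=b; cv2.imwrite('pics/c6.png',c)
E
```

```text
t 27.73 pos [547.6 297.6 105.4] F [ 0.4 -0.9 -0.6] w 52.8 q [ 0.47  0.58  1.68  0.02  0.92 -0.94]
[[-0.042  0.174  0.984]
 [-0.002  0.985 -0.174]
 [-0.999 -0.01  -0.041]]
2 [[-0.003,0.013,0.011,-1.7,-1.2,0.2],[-0.003,0.013,0.012,-1.7,-1.2,0.3]]
[[349.  96.]
 [358. 338.]]
```

View pics/c6.png

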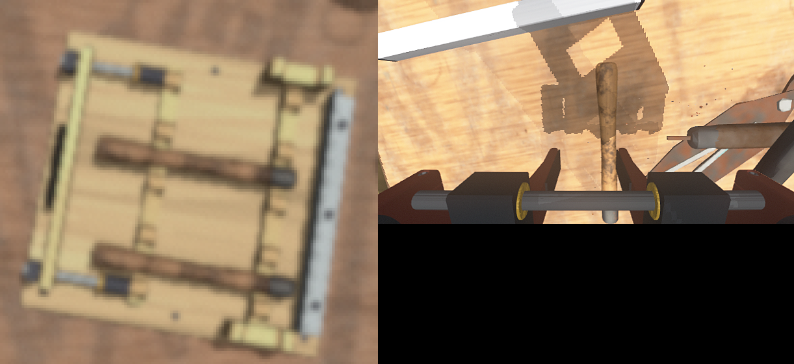

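Both placed handles lie in their notches with dark ends towards the stop. The L handle is where predicted.

Request:
carry_out(commands=[[0.005,0.013,0.011,-1.7,-1.2,0.2],[0.01,0.012,0.012,-1.7,-1.2,0.3],[0.02,0,0,0,0,0],[0.02,0,0,0,0,0],[0.01,0,0,0,0,0],[0,0,0,0,0,0]])

```text
t: 28.58
ee_pos: [574.8, 313.3, 32.4]
orientation: [0.092, 1.57, -0.097]
ft_force: [-0.7, 0.1, -0.1]
width: 52.7
```

```bash
python3 plan.py 575,320,5,83.4,4
```

```text
t 28.57 pos [574.8 313.3  32.4] F [-0.7  0.1 -0.1] w 52.7 q [ 0.48  0.71  1.65 -0.    0.79 -0.97]
[[-0.001  0.12   0.993]
 [-0.003  0.993 -0.12 ]
 [-1.    -0.003 -0.001]]
4 [[0.007,0.002,0,-0.1,0,0.0],[0.007,0.002,0,-0.1,0,0.1],[0.007,0.001,0,-0.1,0,0.0],[0.006,0.002,-0.001,0,-0.1,0.1]]
```

Request:
carry_out(commands=[[0.007,0.002,0,-0.1,0,0],[0.007,0.002,0,-0.1,0,0],[0.007,0.001,0,0,0,0],[0.006,0.001,0,0,0,0],[0,0,0,0,0,0]])

```text
t: 29.2
ee_pos: [576.3, 320.1, 4.8]
orientation: [0.09, 1.568, -0.093]
ft_force: [-0.0, 0.0, -0.6]
width: 52.6
```

Request:
carry_out(commands=[[0,0,0,0,0,0],[0,0,0,0,0,0],[0,0,0,0,0,0],[0,0,0,0,0,0]], grip=1)

```text
t: 29.7
ee_pos: [576.6, 320.2, 5.3]
orientation: [0.09, 1.568, -0.093]
ft_force: [0.2, -0.3, -1.4]
width: 28.9
```

Request:
carry_out(commands=[[-0.015,0,0,0,0,0],[-0.03,0,0,0,0,0],[-0.04,0,0,0,0,0],[-0.04,0,0,0,0,0],[-0.03,0,0,0,0,0],[0,0,0,0,0,0]])

```text
t: 30.45
ee_pos: [576.2, 320.3, 168.9]
orientation: [0.091, 1.567, -0.093]
ft_force: [0.6, -0.1, -2.7]
width: 28.7
```

```bash
python3 plan.py c,93,25,160,-8.5,16
```

```text
t 30.45 pos [576.2 320.3 168.9] F [ 0.6 -0.1 -2.7] w 28.7 q [ 0.49  0.53  1.59 -0.    1.02 -0.96]
[[ 0.002  0.117  0.993]
 [-0.001  0.993 -0.117]
 [-1.    -0.001  0.002]]
16 [[0.001,-0.034,0.006,5.7,0,-0.0],[0.001,-0.033,0.01,5.7,0,-0.0],[0.001,-0.032,0.013,5.7,0,-0.0],[0.001,-0.031,0.016,5.7,0,-0.0],[0,-0.029,0.019,5.8,0,-0.0],[0.001,-0.027,0.022,5.7,0,-0.0],[0,-0.025,0.025,5.8,0,-0.0],[0.001,-0.022,0.027,5.7,0,-0.0],[0,-0.019,0.029,5.8,0,-0.0],[0.001,-0.016,0.031,5.7,0,-0.0],[0,-0.013,0.032,5.8,0,-0.0],[0.001,-0.01,0.034,5.7,0,-0.0],[0,-0.006,0.034,5.8,0,-0.0],[0.001,-0.003,0.035,5.7,0,-0.0],[0,0.001,0.035,5.8,0,-0.1],[0.001,0.004,0.035,5.7,0.1,-0.0]]
```

Request:
carry_out(commands=[[0.001,-0.034,0.006,5.7,0,0],[0.001,-0.033,0.01,5.7,0,0],[0.001,-0.032,0.013,5.7,0,0],[0.001,-0.031,0.016,5.7,0,0],[0,-0.029,0.019,5.8,0,0],[0.001,-0.027,0.022,5.7,0,0],[0,-0.025,0.025,5.8,0,0],[0.001,-0.022,0.027,5.7,0,0]])

```text
t: 31.45
ee_pos: [585.9, 35.4, 153.9]
orientation: [0.725, 1.452, -0.739]
ft_force: [-0.3, 0.1, -1.3]
width: 28.5
```

Request:
carry_out(commands=[[0,-0.019,0.029,5.8,0,0],[0.001,-0.016,0.031,5.7,0,0],[0,-0.013,0.032,5.8,0,0],[0.001,-0.01,0.034,5.7,0,0],[0,-0.006,0.034,5.8,0,0],[0.001,-0.003,0.035,5.7,0,0],[0,0,0.025,5.8,0,0],[0,0,0,0,0,0]])

```text
t: 32.45
ee_pos: [586.7, -207.3, 140.0]
orientation: [1.266, 1.181, -1.301]
ft_force: [0.1, -0.5, -2.3]
width: 28.9
```

```bash
python3 plan.py c,93,24,120,-8.5,2
```

```text
t 32.45 pos [ 586.7 -207.3  140. ] F [ 0.1 -0.5 -2.3] w 28.9 q [-0.35  0.53  1.67 -0.01  0.96 -0.25]
[[-0.027  0.995 -0.097]
 [-0.    -0.097 -0.995]
 [-1.    -0.027  0.003]]
2 [[0.01,0.016,0.013,1.5,0.1,0.8],[0.009,0.016,0.013,1.4,0.1,0.7]]
```

Request:
carry_out(commands=[[0.01,0.016,0.013,1.5,0,0.8],[0.014,0.015,0.013,1.4,0,0.7],[0.014,0,0,0,0,0],[0.01,0,0,0,0,0],[0,0,0,0,0,0]])

```text
t: 33.08
ee_pos: [614.7, -235.3, 84.8]
orientation: [1.313, 1.138, -1.319]
ft_force: [0.9, 0.5, -1.7]
width: 29.0
```

```bash
python3 plan.py c,93,24,75,-8.5,2
```

```text
t 33.08 pos [ 614.7 -235.3   84.8] F [ 0.9  0.5 -1.7] w 29.0 q [-0.38  0.64  1.63 -0.    0.88 -0.23]
[[-0.004  0.989 -0.145]
 [-0.001 -0.145 -0.989]
 [-1.    -0.004  0.002]]
2 [[0.005,0,0.001,0.1,0.1,0.1],[0.005,0,0,0.1,0,0.1]]
```

Request:
carry_out(commands=[[0.008,0,0.001,0,0,0],[0.007,0,0,0,0,0],[0.006,0,0,0,0,0],[0.005,0,0,0,0,0],[0.005,0,0,0,0,0],[0.003,0,0,0,0,0],[0,0,0,0,0,0]])

```text
t: 33.95
ee_pos: [615.1, -236.1, 50.3]
orientation: [1.312, 1.137, -1.317]
ft_force: [-0.0, 0.3, -0.4]
width: 29.0
```

```bash
python3 plan.py c,93,24,51,-8.5,1
```

```text
t 33.95 pos [ 615.1 -236.1   50.3] F [-0.   0.3 -0.4] w 29.0 q [-0.38  0.69  1.63 -0.    0.82 -0.24]
[[-0.002  0.99  -0.144]
 [-0.002 -0.144 -0.99 ]
 [-1.    -0.002  0.002]]
1 [[-0.001,0,0.001,0.2,0.1,0.1]]
```

Request:
carry_out(commands=[[0,0,0,0,0,0],[0,0,0,0,0,0],[0,0,0,0,0,0]], grip=0.4)

```text
t: 34.33
ee_pos: [615.8, -236.4, 50.8]
orientation: [1.313, 1.135, -1.316]
ft_force: [-0.2, 0.1, 0.3]
width: 52.2
```

Request:
carry_out(commands=[[-0.025,0,0,0,0,0],[-0.04,0,0,0,0,0],[-0.04,0,0,0,0,0],[0,0,0,0,0,0]])

```text
t: 34.83
ee_pos: [615.7, -236.1, 158.2]
orientation: [1.313, 1.136, -1.317]
ft_force: [0.4, 0.2, -0.8]
width: 52.3
```

```bash
python3 plan.py c,0,235,150,-8.5 c,0,235,40,-8.5
```

```text
t 34.83 pos [ 615.7 -236.1  158.2] F [ 0.4  0.2 -0.8] w 52.3 q [-0.38  0.55  1.59 -0.    1.   -0.24]
[[-0.001  0.99  -0.144]
 [-0.002 -0.144 -0.99 ]
 [-1.    -0.001  0.002]]
5 [[0.002,-0.019,-0.042,0,0,0.0],[0.001,-0.018,-0.042,0.1,0,0.0],[0.002,-0.019,-0.042,0,0,0.0],[0.001,-0.019,-0.042,0.1,0.1,0.0],[0.002,-0.018,-0.042,0,0,0.1]]
3 [[0.037,0,0,0,0,-0.0],[0.036,0,0,0,0,-0.0],[0.037,0,0,0,0,-0.0]]
```

Request:
carry_out(commands=[[0.002,-0.019,-0.042,0,0,0],[0.001,-0.018,-0.042,0,0,0],[0.002,-0.019,-0.042,0,0,0],[0.001,-0.019,-0.042,0,0,0],[0.002,-0.018,-0.042,0,0,0],[0,0,0,0,0,0]], grip=1)

```text
t: 35.58
ee_pos: [548.9, -9.2, 144.0]
orientation: [1.311, 1.14, -1.323]
ft_force: [0.6, 0.4, -0.2]
width: 0.8
```

```bash
python3 plan.py c,0,235,150,-8.5,1 c,0,235,40,-8.5,4;  python3 - <<'E'
from h import *
snap('wrist','w8'); snap('top','top5'); a=cv2.imread('pics/top5.png')[170:305,285:425]; a=cv2.resize(a,None,fx=2.7,fy=2.7,interpolation=3); b=cv2.resize(cv2.imread('pics/w8.png')[0:345],None,fx=.65,fy=.65)
c=np.zeros((max(a.shape[0],b.shape[0]),a.shape[1]+b.shape[1],3),np.uint8); c[:a.shape[0],:a.shape[1]]=a; c[:b.shape[0],a.shape[1]:]=b; cv2.imwrite('pics/c7.png',c)
E
```

```text
t 35.58 pos [548.9  -9.2 144. ] F [ 0.6  0.4 -0.2] w 0.8 q [-0.04  0.42  1.85 -0.    0.88  0.11]
[[-0.007  0.989 -0.146]
 [-0.002 -0.146 -0.989]
 [-1.    -0.007  0.003]]
1 [[-0.006,0.006,0.004,0.1,0.2,0.4]]
4 [[0.027,0,0,0,0,0.0],[0.028,0,0,0,0,0.0],[0.027,0,0,0,0,0.0],[0.028,0,0,0,0,0.0]]
```

View pics/c7.png

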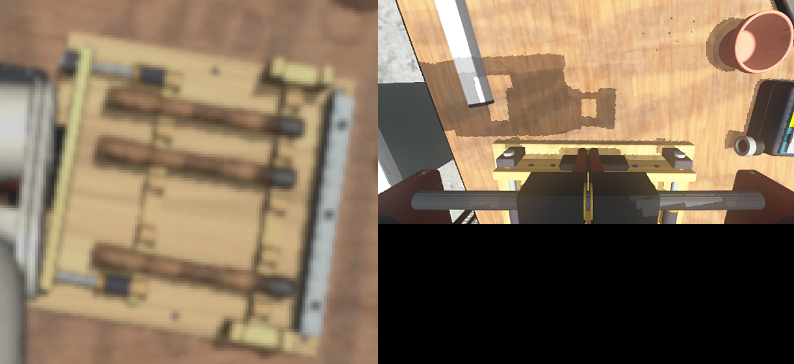

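All three handles are seated with dark ends at the stop side. Now descending behind the pad.

Request:
carry_out(commands=[[0.015,0.006,0.002,0,0,0.4],[0.025,0,0,0,0,0],[0.028,0,0,0,0,0],[0.02,0,0,0,0,0],[0.013,0,0,0,0,0],[0,0,0,0,0,0]])

```text
t: 36.42
ee_pos: [558.9, -22.5, 35.6]
orientation: [1.323, 1.125, -1.324]
ft_force: [-0.3, -0.3, 0.3]
width: 0.6
```

```bash
python3 plan.py c,0,210,40,-8.5,3; python3 -c "
from plan import *
o,Rm=st();a=np.radians(YAW);Rz=np.array([[np.cos(a),-np.sin(a)],[np.sin(a),np.cos(a)]]);print((np.array(o['ee_pos'])[:2]-ORG)@Rz)"
```

```text
t 36.42 pos [558.9 -22.5  35.6] F [-0.3 -0.3  0.3] w 0.6 q [-0.06  0.61  1.87 -0.01  0.66  0.1 ]
[[ 0.003  0.988 -0.157]
 [-0.005 -0.157 -0.988]
 [-1.     0.004  0.004]]
3 [[-0.001,-0.002,0.006,-0.2,0.1,-0.1],[-0.002,-0.002,0.006,-0.2,0.1,-0.1],[-0.001,-0.002,0.006,-0.1,0,-0.0]]
t 36.42 pos [558.9 -22.5  35.6] F [-0.3 -0.3  0.3] w 0.6 q [-0.06  0.61  1.87 -0.01  0.66  0.1 ]
[[ 0.003  0.988 -0.157]
 [-0.005 -0.157 -0.988]
 [-1.     0.004  0.004]]
[  5.94993312 227.64691637]
```

Request:
carry_out(commands=[[-0.001,-0.003,0.006,-0.2,0,0],[-0.001,-0.002,0.006,-0.2,0,0],[0,0,0.006,0,0,0],[0,0,0.006,0,0,0],[0,0,0.006,0,0,0],[0,0,0,0,0,0]])

```text
t: 37.17
ee_pos: [550.2, -52.8, 39.6]
orientation: [1.322, 1.126, -1.316]
ft_force: [1.4, 4.4, -2.0]
width: 0.2
```

Request:
carry_out(commands=[[0,0,0.006,0,0,0],[0,0,0.006,0,0,0],[0,0,0.006,0,0,0],[0,0,0,0,0,0]])

```text
t: 37.67
ee_pos: [547.8, -68.4, 39.6]
orientation: [1.324, 1.128, -1.315]
ft_force: [1.6, 7.8, -2.2]
width: 0.5
```

```bash
cat > cp.py <<'E'
from plan import *
o,Rm=st();a=np.radians(YAW);Rz=np.array([[np.cos(a),-np.sin(a)],[np.sin(a),np.cos(a)]]);print('cradle',np.round((np.array(o['ee_pos'])[:2]-ORG)@Rz,1),'F',np.round(np.array(o['ft_force'])[:2]@Rz,1))
E
python3 cp.py
```

```text
t 37.67 pos [547.8 -68.4  39.6] F [ 1.6  7.8 -2.2] w 0.5 q [-0.15  0.59  1.89  0.    0.65  0.  ]
[[ 0.007  0.988 -0.152]
 [-0.    -0.152 -0.988]
 [-1.     0.007 -0.001]]
cradle [  1.7 180.7] F [0.4 8. ]
```

Request:
carry_out(commands=[[0,0,0.006,0,0,0],[0,0,0.006,0,0,0],[0,0,0.005,0,0,0],[0,0,0,0,0,0]])

```text
t: 38.17
ee_pos: [545.8, -81.3, 39.7]
orientation: [1.328, 1.131, -1.313]
ft_force: [0.9, 8.1, -3.2]
width: 0.3
```

Request:
carry_out(commands=[[0,0,0.004,0,0,0],[0,0,0.003,0,0,0],[0,0,0,0,0,0]])

```text
t: 38.55
ee_pos: [545.2, -84.8, 39.7]
orientation: [1.331, 1.134, -1.311]
ft_force: [2.0, 8.3, -2.6]
width: 0.5
```

```bash
python3 cp.py
```

```text
t 38.55 pos [545.2 -84.8  39.7] F [ 2.   8.3 -2.6] w 0.5 q [-0.18  0.59  1.89  0.02  0.65 -0.04]
[[ 0.008  0.988 -0.152]
 [ 0.008 -0.152 -0.988]
 [-1.     0.007 -0.009]]
cradle [  1.6 164.1] F [0.8 8.5]
```

Request:
carry_out(commands=[[0,0,0.006,0,0,0],[0,0,0.006,0,0,0],[0,0,0.005,0,0,0]])

```text
t: 38.92
ee_pos: [544.4, -90.8, 39.9]
orientation: [1.346, 1.141, -1.307]
ft_force: [7.3, 42.0, -0.9]
width: 0.4
```

Request:
carry_out(commands=[[0,0,0.006,0,0,0],[0,0,0.006,0,0,0]])

```text
t: 39.17
ee_pos: [544.5, -90.5, 40.1]
orientation: [1.36, 1.15, -1.303]
ft_force: [8.3, 43.1, -0.2]
width: 0.7
```

```bash
python3 cp.py
```

```text
t 39.17 pos [544.5 -90.5  40.1] F [ 8.3 43.1 -0.2] w 0.7 q [-0.21  0.59  1.89  0.06  0.66 -0.1 ]
[[ 0.012  0.987 -0.16 ]
 [ 0.037 -0.161 -0.986]
 [-0.999  0.006 -0.038]]
cradle [  1.7 158.3] F [ 1.8 43.9]
```

Hard limit reached (force jumped from 8 to 43 N at y=158). Backing off.

Request:
carry_out(commands=[[0,0,-0.006,0,0,0],[0,0,-0.01,0,0,0],[0,0,-0.015,0,0,0],[0,0,-0.02,0,0,0],[0,0,-0.02,0,0,0],[0,0,-0.01,0,0,0],[0,0,0,0,0,0]])

```text
t: 40.05
ee_pos: [558.5, -4.6, 43.7]
orientation: [1.357, 1.153, -1.299]
ft_force: [-0.5, -0.3, 0.3]
width: 0.5
```

```bash
python3 cp.py; python3 plan.py c,0,240,150,-8.5,3 385,212,150,0
```

```text
t 40.05 pos [558.5  -4.6  43.7] F [-0.5 -0.3  0.3] w 0.5 q [-0.05  0.59  1.88  0.06  0.66  0.06]
[[ 0.012  0.988 -0.156]
 [ 0.037 -0.156 -0.987]
 [-0.999  0.006 -0.039]]
cradle [  2.8 245.3] F [-0.5 -0.3]
t 40.05 pos [558.5  -4.6  43.7] F [-0.5 -0.3  0.3] w 0.5 q [-0.05  0.59  1.88  0.06  0.66  0.06]
[[ 0.012  0.988 -0.156]
 [ 0.037 -0.156 -0.987]
 [-0.999  0.006 -0.039]]
3 [[-0.035,-0.001,0,-0.2,-0.7,-0.1],[-0.036,-0.001,0.001,-0.1,-0.8,-0.1],[-0.035,0,0.002,-0.2,-0.7,-0.1]]
6 [[0,-0.034,-0.032,-1.4,0,-0.0],[0,-0.033,-0.033,-1.4,0,-0.0],[0,-0.032,-0.034,-1.4,0,-0.0],[0,-0.031,-0.035,-1.4,0,-0.0],[0,-0.03,-0.036,-1.4,0,-0.0],[-0.001,-0.029,-0.036,-1.5,0,-0.0]]
```

Request:
carry_out(commands=[[-0.035,0,0,-0.2,-0.7,0],[-0.036,0,0,0,-0.8,0],[-0.035,0,0.002,-0.2,-0.7,0],[0,-0.034,-0.032,-1.4,0,0],[0,-0.033,-0.033,-1.4,0,0],[0,-0.032,-0.034,-1.4,0,0],[0,-0.02,-0.025,-1.4,0,0],[0,0,0,0,0,0]], grip=0.4)

```text
t: 41.05
ee_pos: [451.8, 124.9, 152.9]
orientation: [1.251, 1.173, -1.245]
ft_force: [0.0, -0.1, 0.4]
width: 52.8
```

```bash
python3 - <<'E'
from h import *
snap('top','top6'); a=cv2.imread('pics/top6.png')[170:305,285:425]; a=cv2.resize(a,None,fx=2.7,fy=2.7,interpolation=3); b=cv2.resize(cv2.imread('pics/top3.png')[260:305,160:285],None,fx=3.2,fy=3.2,interpolation=3)
c=np.zeros((max(a.shape[0],b.shape[0]),a.shape[1]+b.shape[1],3),np.uint8); c[:a.shape[0],:a.shape[1]]=a; c[:b.shape[0],a.shape[1]:]=b; cv2.imwrite('pics/c8.png',c)
i=cv2.imread('pics/top3.png').astype(int).min(2); m=(i>150); m[:260]=0;m[305:]=0;m[:,:150]=0;m[:,290:]=0
n,l,s,ce=cv2.connectedComponentsWithStats(m.astype(np.uint8)); k=1+np.argmax(s[1:,4]); print(s[k],ce[k])
ys,xs=np.nonzero(l==k); rect=cv2.minAreaRect(np.c_[xs,ys].astype(np.float32)); print(rect)
bx=cv2.boxPoints(rect); print(np.round(ray('top3',bx,28),1), np.round(ray('top3',[ce[k]],28),1))
E
python3 plan.py 385,212,130,0
```

```text
[167 276 104  11 931] [218.02792696 281.04296455]
((218.47348022460938, 281.0207824707031), (103.02586364746094, 9.083706855773926), 0.6030911803245544)
[[371.  380.9  28. ]
 [399.7 382.4  28. ]
 [401.4  51.8  28. ]
 [372.7  51.2  28. ]] [[386.  218.1  28. ]]
t 41.1 pos [452.6 124.3 153. ] F [ 0.4 -0.6  0.5] w 52.9 q [ 0.25  0.3   2.02 -0.01  0.81  0.31]
[[ 0.009  0.998 -0.056]
 [-0.004 -0.056 -0.998]
 [-1.     0.01   0.004]]
3 [[0.007,-0.024,-0.028,-1.1,0.1,-0.2],[0.008,-0.024,-0.028,-1.0,0.1,-0.2],[0.007,-0.023,-0.029,-1.1,0,-0.2]]
```

View pics/c8.png

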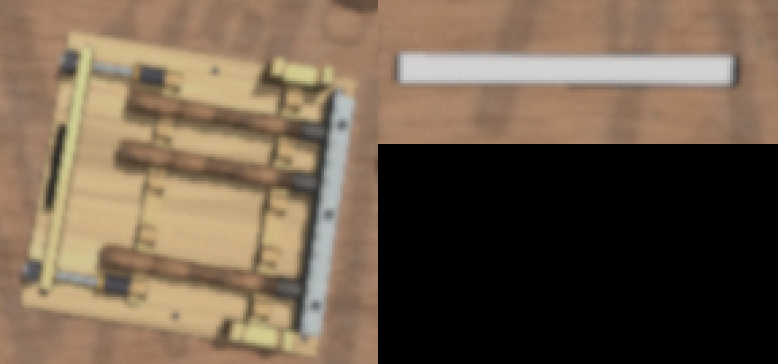

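Dark ends (e.g. (318,131), (306,182), (293,288)) are all up against the stop and the push plate is back at rest. The keeper is measured at (386, 217) along world y.

```bash
python3 plan.py 386,217,130,0.2,3
```

```text
t 41.1 pos [452.6 124.3 153. ] F [ 0.4 -0.6  0.5] w 52.9 q [ 0.25  0.3   2.02 -0.01  0.81  0.31]
[[ 0.009  0.998 -0.056]
 [-0.004 -0.056 -0.998]
 [-1.     0.01   0.004]]
3 [[0.007,-0.024,-0.03,-1.1,0.1,-0.2],[0.008,-0.023,-0.03,-1.1,0.1,-0.2],[0.007,-0.023,-0.03,-1.2,0,-0.2]]
```

Request:
carry_out(commands=[[0.007,-0.026,-0.03,-1.1,0,-0.2],[0.008,-0.026,-0.03,-1,0,-0.2],[0.01,-0.025,-0.029,-1,0,-0.1],[0.02,0,0,0,0,0],[0.02,0,0,0,0,0],[0,0,0,0,0,0]])

```text
t: 41.85
ee_pos: [386.5, 213.8, 86.5]
orientation: [1.218, 1.197, -1.212]
ft_force: [-0.1, -0.3, 0.4]
width: 52.5
```

```bash
python3 plan.py 386,217,5,0.2,5
```

```text
t 41.85 pos [386.5 213.8  86.5] F [-0.1 -0.3  0.4] w 52.5 q [ 0.48  0.39  2.12 -0.01  0.63  0.5 ]
[[ 0.008  1.    -0.01 ]
 [-0.003 -0.01  -1.   ]
 [-1.     0.008  0.003]]
5 [[0.016,0,-0.001,-0.2,0,-0.1],[0.016,0,-0.001,-0.1,0,-0.1],[0.017,0,0,-0.2,0.1,-0.1],[0.016,0,-0.001,-0.1,0,-0.1],[0.017,-0.001,0,-0.2,0.1,-0.0]]
```

Request:
carry_out(commands=[[0.016,0,-0.001,-0.2,0,-0.1],[0.016,0,-0.001,-0.1,0,-0.1],[0.017,0,-0.001,-0.2,0,-0.1],[0.016,0,0,-0.1,0,-0.1],[0.012,0,0,0,0,0],[0.003,0,0,0,0,0],[0,0,0,0,0,0]])

```text
t: 42.72
ee_pos: [390.2, 215.9, 2.2]
orientation: [1.211, 1.204, -1.21]
ft_force: [0.1, 1.2, 1.0]
width: 52.6
```

```bash
python3 plan.py 386,217,5,0.2,1
```

```text
t 42.73 pos [390.2 215.9   2.2] F [0.1 1.2 1. ] w 52.6 q [ 0.48  0.58  2.12 -0.01  0.44  0.49]
[[ 0.003  1.    -0.002]
 [-0.002 -0.002 -1.   ]
 [-1.     0.003  0.002]]
1 [[-0.003,-0.004,-0.001,-0.3,0.1,-0.2]]
```

Request:
carry_out(commands=[[-0.002,-0.004,-0.001,-0.3,0,-0.2],[0,0,0,0,0,0]])

```text
t: 42.98
ee_pos: [386.3, 217.2, 5.0]
orientation: [1.206, 1.209, -1.207]
ft_force: [0.2, 1.0, -0.7]
width: 52.7
```

Request:
carry_out(commands=[[0,0,0,0,0,0],[0,0,0,0,0,0],[0,0,0,0,0,0],[0,0,0,0,0,0]], grip=1)

```text
t: 43.48
ee_pos: [386.6, 217.5, 5.8]
orientation: [1.207, 1.209, -1.206]
ft_force: [-0.3, 0.4, -1.0]
width: 28.1
```

Request:
carry_out(commands=[[-0.015,0,0,0,0,0],[-0.03,0,0,0,0,0],[-0.04,0,0,0,0,0],[-0.04,0,0,0,0,0],[-0.04,0,0,0,0,0],[-0.03,0,0,0,0,0],[0,0,0,0,0,0]])

```text
t: 44.35
ee_pos: [384.4, 216.5, 210.2]
orientation: [1.206, 1.209, -1.207]
ft_force: [0.2, 0.2, -3.3]
width: 27.5
```

```bash
python3 plan.py c,0,-76,190,-98.5,15
```

```text
t 44.35 pos [384.4 216.5 210.2] F [ 0.2  0.2 -3.3] w 27.5 q [ 0.49  0.17  2.03 -0.    0.94  0.48]
[[ 0.001  1.     0.003]
 [-0.001  0.003 -1.   ]
 [-1.     0.001  0.001]]
15 [[0.001,0.008,0.036,6.6,0,-0.0],[0.001,0.012,0.035,6.6,0,-0.0],[0.001,0.016,0.033,6.6,0,-0.0],[0.001,0.02,0.031,6.6,0,-0.0],[0.002,0.023,0.029,6.6,0,-0.0],[0.001,0.026,0.026,6.6,0,-0.0],[0.002,0.029,0.022,6.6,0,-0.0],[0.001,0.032,0.019,6.6,0,-0.0],[0.002,0.034,0.015,6.6,0,-0.0],[0.001,0.035,0.011,6.5,0,-0.0],[0.002,0.036,0.007,6.6,0,-0.0],[0.001,0.037,0.003,6.5,0,-0.0],[0.002,0.037,-0.001,6.6,0,-0.0],[0.001,0.036,-0.005,6.5,0,-0.0],[0.002,0.035,-0.01,6.6,0,-0.1]]
```

Request:
carry_out(commands=[[0.001,0.008,0.036,6.6,0,0],[0.001,0.012,0.035,6.6,0,0],[0.001,0.016,0.033,6.6,0,0],[0.001,0.02,0.031,6.6,0,0],[0.002,0.023,0.029,6.6,0,0],[0.001,0.026,0.026,6.6,0,0],[0.002,0.029,0.022,6.6,0,0],[0.001,0.032,0.019,6.6,0,0]])

```text
t: 45.35
ee_pos: [439.5, -79.1, 190.6]
orientation: [1.848, 0.608, -1.877]
ft_force: [0.5, 0.1, -2.6]
width: 27.9
```

Request:
carry_out(commands=[[0.002,0.034,0.015,6.6,0,0],[0.001,0.035,0.011,6.5,0,0],[0.002,0.036,0.007,6.6,0,0],[0.001,0.037,0.003,6.5,0,0],[0.002,0.037,0,6.6,0,0],[0.001,0.03,-0.005,6.5,0,0],[0,0,0,0,0,0]])

```text
t: 46.22
ee_pos: [473.3, -296.1, 168.0]
orientation: [-2.14, 0.086, 2.21]
ft_force: [-0.4, 0.7, -2.9]
width: 28.0
```

```bash
python3 plan.py c,0,-76,175,-98.5,3; python3 cp.py
```

```text
t 46.23 pos [ 473.3 -296.1  168. ] F [-0.4  0.7 -2.9] w 28.0 q [-0.57  0.41  1.8  -0.01  0.96  1.09]
[[-0.032 -0.085 -0.996]
 [ 0.007 -0.996  0.085]
 [-0.999 -0.004  0.032]]
3 [[-0.003,0.008,-0.012,1.2,0.6,0.1],[-0.002,0.007,-0.013,1.2,0.6,0.0],[-0.003,0.007,-0.012,1.2,0.7,0.1]]
t 46.23 pos [ 473.3 -296.1  168. ] F [-0.4  0.7 -2.9] w 28.0 q [-0.57  0.41  1.8  -0.01  0.96  1.09]
[[-0.032 -0.085 -0.996]
 [ 0.007 -0.996  0.085]
 [-0.999 -0.004  0.032]]
cradle [-38.3 -55.5] F [-0.5  0.7]
```

Request:
carry_out(commands=[[-0.003,0.008,-0.012,1.2,0.6,0.1],[-0.002,0.007,-0.013,1.2,0.6,0],[0.005,0.006,-0.012,1.2,0.7,0],[0.015,0,0,0,0,0],[0.01,0,0,0,0,0],[0,0,0,0,0,0]])

```text
t: 46.98
ee_pos: [508.7, -318.8, 137.3]
orientation: [-2.141, 0.154, 2.144]
ft_force: [-0.6, 0.1, -2.5]
width: 27.8
```

```bash
python3 plan.py c,1,-76,125,-98.5,2; python3 cp.py|tail -1;  python3 - <<'E'
from h import *
snap('wrist','w9'); snap('top','top7'); a=cv2.imread('pics/top7.png')[165:315,285:425]; a=cv2.resize(a,None,fx=2.7,fy=2.7,interpolation=3); b=cv2.resize(cv2.imread('pics/w9.png')[0:345],None,fx=.65,fy=.65)
c=np.zeros((max(a.shape[0],b.shape[0]),a.shape[1]+b.shape[1],3),np.uint8); c[:a.shape[0],:a.shape[1]]=a; c[:b.shape[0],a.shape[1]:]=b; cv2.imwrite('pics/c9.png',c)
E
```

```text
t 46.98 pos [ 508.7 -318.8  137.3] F [-0.6  0.1 -2.5] w 27.8 q [-0.58  0.5   1.74  0.    0.91  1.13]
[[-0.001 -0.147 -0.989]
 [ 0.005 -0.989  0.147]
 [-1.    -0.004  0.002]]
2 [[0.006,0.002,0,0,0.1,0.1],[0.006,0.001,-0.001,0,0,0.2]]
cradle [  0.  -72.8] F [-0.6  0. ]
```

View pics/c9.png

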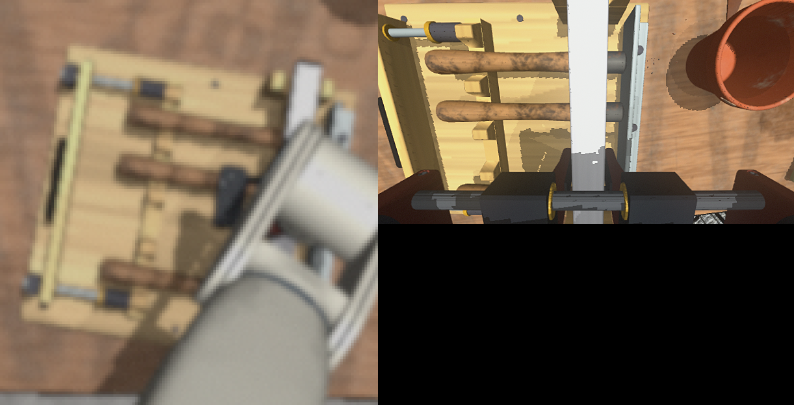

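Bar aligned over the forks, handles against the stop. Lowering.

Request:
carry_out(commands=[[0.006,0.002,-0.001,0,0,0.1],[0.008,0.001,0,0,0,0.1],[0.005,0,0,0,0,0],[0,0,0,0,0,0]])

```text
t: 47.58
ee_pos: [510.0, -322.7, 118.8]
orientation: [-2.145, 0.16, 2.144]
ft_force: [-0.4, 0.4, -2.8]
width: 27.8
```

```bash
python3 plan.py c,1,-76,105,-98.5,2; python3 cp.py|tail -1
```

```text
t 47.58 pos [ 510.  -322.7  118.8] F [-0.4  0.4 -2.8] w 27.8 q [-0.58  0.52  1.75 -0.    0.87  1.14]
[[ 0.    -0.147 -0.989]
 [-0.001 -0.989  0.147]
 [-1.     0.    -0.001]]
2 [[0.007,0,0,0,0,-0.0],[0.007,-0.001,0.001,0,0,-0.0]]
cradle [  1.9 -76.5] F [-0.5  0.4]
```

Request:
carry_out(commands=[[0.007,0,0.001,0,0,0],[0.007,0,0,0,0,0],[0.006,0,0,0,0,0],[0.005,0,0,0,0,0],[0.002,0,0,0,0,0],[0,0,0,0,0,0]])

```text
t: 48.32
ee_pos: [509.0, -322.3, 89.9]
orientation: [-2.145, 0.159, 2.144]
ft_force: [0.4, 0.8, -1.5]
width: 27.8
```

```bash
python3 cp.py
```

```text
t 48.33 pos [ 509.  -322.3   89.9] F [ 0.4  0.8 -1.5] w 27.8 q [-0.58  0.57  1.76  0.    0.82  1.13]
[[ 0.    -0.148 -0.989]
 [ 0.    -0.989  0.148]
 [-1.    -0.    -0.   ]]
cradle [  0.9 -76.2] F [0.3 0.8]
```

Seated (89.9, expected ~89.4). Release, rise, and view.

Request:
carry_out(commands=[[0,0,0,0,0,0],[0,0,0,0,0,0],[0,0,0,0,0,0]], grip=0.45)

```text
t: 48.7
ee_pos: [510.1, -323.3, 91.2]
orientation: [-2.149, 0.161, 2.142]
ft_force: [-0.1, 0.1, 0.4]
width: 48.0
```

Request:
carry_out(commands=[[-0.015,0,0,0,0,0],[-0.03,0,0,0,0,0],[-0.04,0,0,0,0,0],[-0.05,0,0,0,0,0],[-0.02,-0.05,0.03,0,0,0],[0,-0.055,0.03,0,0,0],[0,-0.055,0.03,0,0,0],[0,-0.055,0.03,0,0,0]])

```text
t: 49.7
ee_pos: [424.6, -92.7, 258.4]
orientation: [-2.161, 0.171, 2.127]
ft_force: [0.8, 1.1, -0.1]
width: 48.2
```

Request:
carry_out(commands=[[0,-0.055,0,0,0,0],[0,-0.055,0,0,0,0],[0,0,0,0,0,0]])

```text
t: 50.08
ee_pos: [440.2, 22.2, 262.1]
orientation: [-2.17, 0.167, 2.122]
ft_force: [-0.1, 0.2, 0.1]
width: 48.9
```

Run:
```python
from h import *
from plan import *
st()
snap('top','top8'); snap('side','side8'); a=cv2.imread('pics/top8.png')[165:315,285:425]; a=cv2.resize(a,None,fx=3.4,fy=3.4,interpolation=3); b=cv2.resize(cv2.imread('pics/side8.png')[185:300,195:355],None,fx=2,fy=2,interpolation=3)
c=np.zeros((max(a.shape[0],b.shape[0]),a.shape[1]+b.shape[1],3),np.uint8); c[:a.shape[0],:a.shape[1]]=a; c[:b.shape[0],a.shape[1]:]=b; cv2.imwrite('pics/c10.png',c)
rects=[]
for f in('top0','top8'):
    i=cv2.imread(f'pics/{f}.png').astype(int).min(2); m=(i>170); m[:170]=0;m[315:]=0;m[:,:370]=0;m[:,408:]=0
    n,l,s,ce=cv2.connectedComponentsWithStats(m.astype(np.uint8)); k=1+np.argmax(s[1:,4]); ys,xs=np.nonzero(l==k)
    r=cv2.minAreaRect(np.c_[xs,ys].astype(np.float32)); w=ray(f,cv2.boxPoints(r),112)[:,:2]
    a=np.radians(YAW);Rz=np.array([[np.cos(a),-np.sin(a)],[np.sin(a),np.cos(a)]]); print(f,s[k],r[0],np.round((w-ORG)@Rz,1).tolist())
```

```text
t 50.08 pos [440.2  22.2 262.1] F [-0.1  0.2  0.1] w 48.9 q [ 0.03  0.08  1.99 -0.01  1.05  1.75]
[[ 0.022 -0.149 -0.989]
 [-0.007 -0.989  0.149]
 [-1.     0.003 -0.023]]
top0 [378 193  24 107 914] (389.4075012207031, 245.8330841064453) [[-167.2, -61.4], [163.2, -63.1], [163.5, -89.9], [-166.7, -87.4]]
top8 [379 192  23 107 906] (390.1658935546875, 244.87680053710938) [[-163.8, -64.1], [166.3, -64.2], [166.7, -91.0], [-163.2, -90.0]]
```

View pics/c10.png

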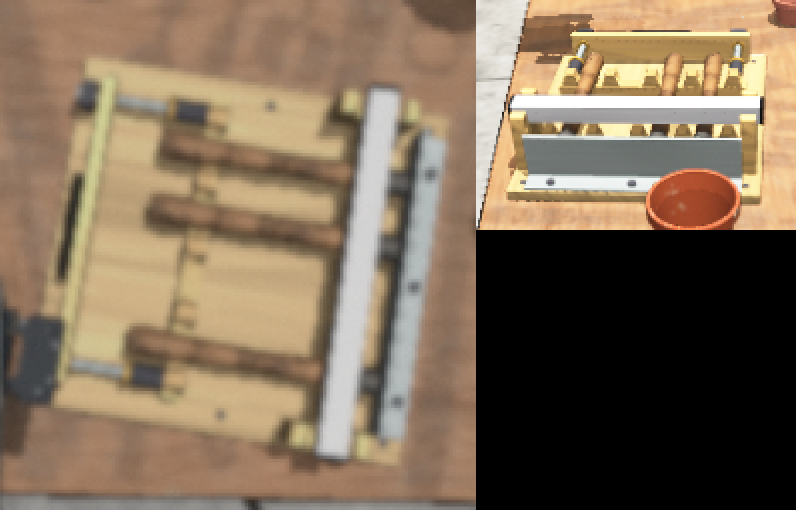

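The bar lies level in the forks, centre at cradle x≈+1.5 mm. The forks' own midpoint was measured at +1.3. The handles are still against the stop, so I'm handing in.

```bash
python3 -c "
from workcell import ctrl; print(ctrl.close_job())"
```

```text
the job is handed in; nothing more can be done
None
```

The job is done and handed in at about 50 s of the 210 s allowed. I saw no grip slips or knocked handles.

**What I did**
- I laid the keeper bar on the bench, then put all three handles in notches of their own at cradle x = -93, +31 and +93 mm, dark ends towards the stop.
- I pushed the plate to its hard limit and let it spring back.
- I laid the bar back in its forks. Neither flower pot was touched.

**What the last checks showed**
- **Handles:** in the last pictures all three dark ends are against the stop, and the handles look level.
- **Push plate:** it is back at rest.
- **Keeper bar:** it looks level in both forks. Its middle measured about 0.2 mm from the midpoint between the forks, with a camera calibration good to about 2 mm.
- **Robot:** it is clear of everything, reading no force.

**One concern:** at the limit the fingertips pressed the pad with about 43 N at the wrist, well under the 120 N wrist limit. It was the fingers that pressed, not the arm or the gripper's body, so I took the 40 N limit on those as not applying.

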